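# Stir fresh tumbling beads into the used ones

### The arm

A 6-joint arm with a two-finger parallel gripper is mounted at the origin on a cart in front of the work surface, level with it; the furniture and walls round the work are solid. World frame = base frame: x ahead of the robot, y to its left, z up, the work surface at z = 0. Lengths are in m, angles in rad, forces in N, time in s.
With the tool pointing down it reaches from about 0.375 to 0.975 m from the base axis. Payload 3.8 kg.
Tool frame: the origin (TCP) lies at the very end of the fingers, on their centre line; the grasp point (between the pads) lies 19 mm behind it; z points along the fingers, y is the line along which they close (so a half turn about z gives the same grasp; the last joint's range is limited). The gripper opens to 85 mm and grips with 20 to 120 N. Pads are 22 mm wide; open, the fingers measure 114 mm over their backs; the gripper's body (76 mm by 85 mm) begins 54 mm behind the grasp point. The pads swing forward as they close: fully open they stand 13 mm farther back than shut.
Start: joints at [-1.382, 0.264, 1.604, -0, 1.274, -0.037], TCP at [0.151, -0.658, 0.231] pointing down, gripper open.
Joint ranges: [-2.63, 2.63], [-0.94, 2.18], [0.31, 2.57], [-1.31, 4.45], [0, 2.66], [-2.55, 2.55]. Speed limits (rad/s): [2.57, 2.57, 3.14, 3.14, 3.14, 3.14].

### API

Orientations are given as a rotation vector (axis times angle).
In Python, from workcell import read_state, read_camera, calibration, finish_job gives the robot as it stands.
- The arm moves only by the tool step_arm, never from a script. Its argument "commands" is a list of rows, each an object of numbers: "fingers": the gripper's target within -1 to 1 (shut at 1, half-way at 0, fully open at -1); "dx", "dy", "dz": the shift along the tool's x, y, z in m; "roll": the turn about the tool's z in degrees. In form: [{"fingers": .., "dx": .., "dy": .., "dz": .., "roll": ..}, ...]. A call has 1 to 8 rows; each row is the pose to reach, as a shift and turn from the pose commanded when the call began, along the tool's axes at that moment; what a row does not reach only later rows make up. A row lasts 1/8 s, in which the tool goes at most 62.5 mm and 10.7 degrees, less where a joint would pass 70% of its speed; a pose out of reach is approached as far as the arm can. A call with a gripper value outside its range is refused whole. The fingers move at their own pace and stop on an object; "squeeze" is the grip in N (left out, the last holds). Time passes only in rows, so rows that repeat a pose let the fingers close. It gives the time, the measured TCP pose, the force, the opening and the grip force at its end, in the units of the state.
- read_state(): the state, without advancing time (a new reading comes with each control period).
- read_camera(name): name is "side" or "top" or "wrist"; returns (picture, depth): 480x640x3 uint8, blue, green, red; 480x640 float32, m along the optical axis (not along the pixel's ray), 0 where there is no reading.
- calibration(name): a dict with "intrinsics" (3x3 intrinsics, pixels), "world_to_cam" (4x4, takes a point from world to camera coordinates). Camera axes: x right, y up, looking along -z (the intrinsics and any distortion apply to the point x, -y, -z); pixel columns grow to the right and rows downward; lengths in m; the calibration is good to about 2 mm. A picture is of the moment at which its call begins: read the wrist's pose just before it. calibration takes no time and is no camera call; for the wrist camera it gives the pose at the moment of the call.
- finish_job(): hands the job in; it is judged then, once.
The state is a dict: "time": time; "q": joint angles; "joint_vel": joint speeds; "joint_torque": joint torques, N m; "tool_pos": TCP position; "tcp_rot": TCP orientation; "wrist_force": force on the tool from outside, world axes, zero at the start; "torque": the same for the moment, N m; "width": opening from 0.0 (shut) to 1.0 (fully open); "grip_force": force on a finger pad.
Only numpy, scipy, OpenCV 4.12 (cv2) and the standard library are available. Lean on these libraries where they do the work, as an engineer would, in place of code of your own. Each camera call takes 0.05 s, during which the arm holds its last target. There are 200 camera calls.

### The job

In the round metal dish, fresh orange tumbling beads lie on one side and used grey ones on the other. Take the stirrer from its fork stand and stir round with its head down in the dish, at least two full rounds and on until the colours are mixed, with at least two orange and at least two grey beads on either side of the line through the dish's two lugs; then hang the stirrer back upright by its collar in the fork. Spill no bead, keep the gripper's fingers off the beads, and leave the tape measure where it is.

Things in the scene. Friction and masses are not known exactly. Their poses are not given: they have to be found in the camera images.
- dish: Round steel bowl-shaped dish held to the table by a black magnetic foot (fixed). Origin at the centre of its underside on the table, z up. Rim 42 mm above the table, 70 mm inner radius, 4 mm thick. Its two dark wire lugs stick out to 95 mm at +x and -x; the line through them (x axis) parts the dish into halves: at the start the orange beads lie in the +y half, the grey in the -y half
- dish_floor (a point): Middle of the dish's inner floor, 10 mm above the table; axes as the dish's. Flat to 16 mm radius, rising gently to 6 mm higher at 48 mm radius, then steeply to the wall, so beads roll back to the middle. At the start the beads lie packed within 37 mm; on the lug line the floor is free from 28 mm out. A stirrer tip 7.5 mm above this point clears the floor out to 40 mm
- stirrer: Steel stirrer, 148 mm long, about 0.2 kg; origin at the tip of its round head, z along it towards the handle. Head 20 mm across, 36 mm long; stem 10 mm across; flat collar 36 mm across from z = 78 to 84 mm; above it a square wooden handle. At the start it hangs in the stand's fork, tip 15 mm above the table, turned within 0.15 rad of the stand
- stirrer_handle (a point): Where to grip the stirrer: 115 mm from the tip, in the wooden handle, 20 x 20 mm with flats facing the stirrer's x and y, which runs from z = 84 to 148 mm
- stand: Blue fork stand, fixed, on a dark base 120 x 100 mm, 8 mm thick; origin on the table under the hanging place, z up. Fork plate 54 mm wide, top face 93 mm above the table; its slot, 18 mm wide, is open to the stand's -x (roughly to the robot) and ends 14 mm behind the hanging place. The post, behind it on +x, ends at the plate
- fork_seat (a point): The hanging place, midway across the slot at the plate's top face, where the collar's underside rests; axes as the stand's. The prongs end 38 mm out on -x in lips 6 mm above the plate: lift the collar 8 mm or more and move it level along -x, 65 mm or more, to bring it out; the reverse to hang it. The head does not fit through the slot
- helmet_post (a point): Foot, on the table, of the fixed helmet stand: red base 60 mm across, grey post 16 mm across, 330 mm high, with a black face shield on top that reaches some 130 mm out all round at 200 to 400 mm height. Keep arm and gripper clear; pass in front of it (nearer the robot)
- tape_measure: Yellow tape measure, 36x79x69 mm, bystander; origin at the centre of its underside
- orange1: Orange ceramic tumbling bead, a ball 18 mm across, 15 g; origin at its centre (its own axes turn as it rolls), 19 to 22 mm above the table at the start
- orange2: Orange ceramic tumbling bead, a ball 18 mm across, 15 g; origin at its centre (its own axes turn as it rolls), 19 to 22 mm above the table at the start
- orange3: Orange ceramic tumbling bead, a ball 18 mm across, 15 g; origin at its centre (its own axes turn as it rolls), 19 to 22 mm above the table at the start
- orange4: Orange ceramic tumbling bead, a ball 18 mm across, 15 g; origin at its centre (its own axes turn as it rolls), 19 to 22 mm above the table at the start
- orange5: Orange ceramic tumbling bead, a ball 18 mm across, 15 g; origin at its centre (its own axes turn as it rolls), 19 to 22 mm above the table at the start
- orange6: Orange ceramic tumbling bead, a ball 18 mm across, 15 g; origin at its centre (its own axes turn as it rolls), 19 to 22 mm above the table at the start
- grey1: Dark grey ceramic tumbling bead, a ball 18 mm across, 15 g; origin at its centre (its own axes turn as it rolls), 19 to 22 mm above the table at the start
- grey2: Dark grey ceramic tumbling bead, a ball 18 mm across, 15 g; origin at its centre (its own axes turn as it rolls), 19 to 22 mm above the table at the start
- grey3: Dark grey ceramic tumbling bead, a ball 18 mm across, 15 g; origin at its centre (its own axes turn as it rolls), 19 to 22 mm above the table at the start
- grey4: Dark grey ceramic tumbling bead, a ball 18 mm across, 15 g; origin at its centre (its own axes turn as it rolls), 19 to 22 mm above the table at the start
- grey5: Dark grey ceramic tumbling bead, a ball 18 mm across, 15 g; origin at its centre (its own axes turn as it rolls), 19 to 22 mm above the table at the start
- grey6: Dark grey ceramic tumbling bead, a ball 18 mm across, 15 g; origin at its centre (its own axes turn as it rolls), 19 to 22 mm above the table at the start

How it is judged:
By the outcome, as a careful person would: the job done as asked, in the order asked, and still so for the second after the job is handed in, with the robot touching nothing.
It also fails if it takes over 69 s, if anything falls off the work surface, if the arm or the gripper's body presses on something with over 40 N, if the wrist force passes 120 N, or if a joint passes its speed limit or range.

## Working session

There is one attempt and no reset: what is moved stays moved. The work goes in short steps, Python scripts to look and compute and a tool call to move; the robot and the scene stay as the last step left them, time stands still between calls to the robot, and variables do not carry over. Pictures are saved under pics/ and viewed, at most 10 in all, crops included, and the job is handed in when it is done.

Besides the shell and the picture viewer there is one more tool, called after "Request:" as name(argument=value, ...), one argument or row to a line, values as JSON. step_arm: Moves the arm, as the interface text tells. Its arguments: {"type":"object","properties":{"commands":{"type":"array","items":{"type":"object","properties":{"fingers":{"type":"number"},"dx":{"type":"number"},"dy":{"type":"number"},"dz":{"type":"number"},"roll":{"type":"number"}}}},"squeeze":{"type":"number"}},"required":["commands"]}

```bash
ls; mkdir -p pics
python3 - <<'E'
from workcell import *
import cv2,numpy as np
np.set_printoptions(precision=4,suppress=True)
s=read_state();print({k:s[k] for k in("time","tool_pos","tcp_rot","width")})
for n in("side","top"):
    p,d=read_camera(n);cv2.imwrite(f"pics/{n}0.png",p);np.savez(f"{n}0.npz",p=p,d=d)
    c=calibration(n);print(n,{k:np.array(v) for k,v in c.items()})
E
```

```text
pics
{'time': 0.0, 'tool_pos': array([ 0.151 , -0.6571,  0.2299]), 'tcp_rot': array([-3.1193, -0.3537,  0.0003]), 'width': 1.001107526450465}
side {'intrinsics': array([[454.5021,   0.    , 327.9024],
       [  0.    , 454.5021, 244.3189],
       [  0.    ,   0.    ,   1.    ]]), 'world_to_cam': array([[-0.8872, -0.4609, -0.0208,  0.4579],
       [ 0.2527, -0.5232,  0.8139, -0.2489],
       [-0.3861,  0.7168,  0.5806, -0.6653],
       [ 0.    ,  0.    ,  0.    ,  1.    ]])}
top {'intrinsics': array([[470.5956,   0.    , 313.8774],
       [  0.    , 470.5956, 247.3762],
       [  0.    ,   0.    ,   1.    ]]), 'world_to_cam': array([[-0.032 , -0.9995, -0.0041, -0.0258],
       [ 0.9781, -0.0322,  0.2058, -0.5507],
       [-0.2059,  0.0026,  0.9786, -0.9374],
       [ 0.    ,  0.    ,  0.    ,  1.    ]])}
```

View pics/top0.png

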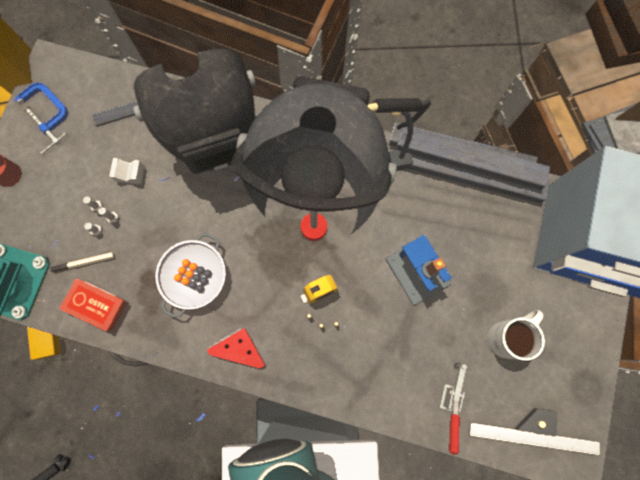

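View pics/side0.png

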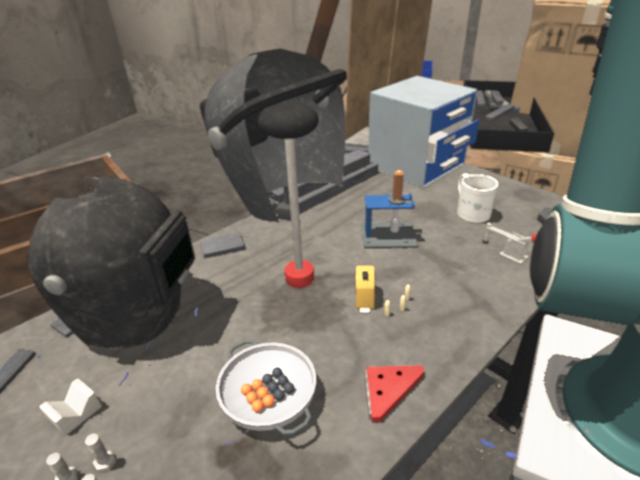

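Top view: dish at (191,275) with lugs at about (213,240) and (175,315), stirrer handle at (437,265) in the blue fork, helmet foot at (313,227), and tape at (320,290). Side view: handle at (398,185), dish at (267,385), foot at (299,273), tape at (366,285).

```bash
cat > h.py <<'E'
from workcell import *
import cv2,numpy as np
np.set_printoptions(precision=4,suppress=True)
def ray(c,uv):
    K=np.array(c["intrinsics"]);T=np.array(c["world_to_cam"]);R=T[:3,:3];o=-R.T@T[:3,3]
    a=np.linalg.solve(K,[uv[0],uv[1],1.]);d=R.T@np.array([a[0],-a[1],-a[2]]);return o,d
def plane(c,uv,z):
    o,d=ray(c,uv);return o+d*(z-o[2])/d[2]
def tri(c1,u1,c2,u2):
    o1,d1=ray(c1,u1);o2,d2=ray(c2,u2)
    s=np.linalg.lstsq(np.c_[d1,-d2],o2-o1,rcond=None)[0]
    p,q=o1+s[0]*d1,o2+s[1]*d2;return (p+q)/2,np.linalg.norm(p-q)
def proj(c,P):
    K=np.array(c["intrinsics"]);T=np.array(c["world_to_cam"]);p=T[:3,:3]@P+T[:3,3];v=K@[p[0],-p[1],-p[2]];return v[:2]/v[2]
def cloud(c,d):
    K=np.array(c["intrinsics"]);T=np.array(c["world_to_cam"]);v,u=np.mgrid[:480,:640]
    P=np.stack([(u-K[0,2])/K[0,0]*d,-(v-K[1,2])/K[1,1]*d,-d],-1);return (P-T[:3,3])@T[:3,:3]
def hsv(p,lo,hi,roi=None):
    m=cv2.inRange(cv2.cvtColor(p,cv2.COLOR_BGR2HSV),np.array(lo),np.array(hi))
    if roi:
        k=np.zeros_like(m);x0,y0,x1,y1=roi;k[y0:y1,x0:x1]=255;m&=k
    return m
def cen(m):
    v,u=np.nonzero(m);return np.array([u.mean(),v.mean()]),len(u)
E
python3 - <<'E'
from h import *
ct,cs=calibration("top"),calibration("side")
t=np.load("top0.npz");s=np.load("side0.npz")
Ct,Cs=cloud(ct,t["d"]),cloud(cs,s["d"])
# handle: orange in both
mt=hsv(t["p"],(3,90,60),(20,255,255),(415,240,460,290));ms=hsv(s["p"],(3,90,60),(20,255,255),(385,165,410,205))
for n,m,C in(("t",mt,Ct),("s",ms,Cs)):
    P=C[m>0];print("handle",n,cen(m),np.median(P,0),P[:,2].max(),P[:,2].min())
    Q=P[P[:,2]>P[:,2].max()-.006];print(" top pts",len(Q),Q.mean(0),np.ptp(Q,axis=0))
# blue plate in both clouds
for n,p,C,roi in(("t",t["p"],Ct,(390,225,460,310)),("s",s["p"],Cs,(355,185,420,250))):
    m=hsv(p,(100,90,40),(125,255,255),roi);P=C[m>0];Q=P[abs(P[:,2]-.093)<.005]
    print("plate",n,len(P),len(Q),np.percentile(P[:,2],[5,50,95]))
    r=cv2.minAreaRect((Q[:,:2]*1000).astype(np.float32));print(r)
# dish rim via cloud
for n,C in(("t",Ct),("s",Cs)):
    x,y,z=C[...,0],C[...,1],C[...,2]
    c=plane(ct,(191,275),.04)
    m=(np.hypot(x-c[0],y-c[1])<.12)&(z>.037)&(z<.05);Q=C[m][:,:2]
    A=np.c_[2*Q,np.ones(len(Q))]
    for _ in range(5):
        sol=np.linalg.lstsq(A,(Q**2).sum(1),rcond=None)[0];r=np.sqrt(sol[2]+sol[:2]@sol[:2])
        k=abs(np.linalg.norm(Q-sol[:2],axis=1)-r)<.008;Q=Q[k];A=A[k]
    print("dish",n,c,sol[:2],r,len(Q),np.median(C[m][:,2]))
    # lugs: points outside
    m=(np.hypot(x-sol[0],y-sol[1])<.105)&(np.hypot(x-sol[0],y-sol[1])>.081)&(z>.012)&(z<.06)
    Q=C[m]-[*sol[:2],0];a=np.arctan2(Q[:,1],Q[:,0]);print(" lugs",len(Q),np.degrees(np.angle(np.exp(2j*a).mean())/2),np.median(Q[:,2]))
# helmet foot red, tape yellow
m=hsv(t["p"],(0,150,80),(8,255,255),(295,205,335,245));print("foot",plane(ct,cen(m)[0],.01))
m=hsv(t["p"],(20,120,80),(35,255,255),(300,270,340,305));P=Ct[m>0];print("tape",np.median(P,0),P.min(0),P.max(0))
for n,p,c,roi in(("t",t["p"],ct,(150,235,235,315)),("s",s["p"],cs,(225,350,310,420))):
    m=hsv(p,(5,150,120),(18,255,255),roi);print("orange",n,cen(m),plane(c,cen(m)[0],.021))
a=cv2.resize(t["p"][230:320,140:240],None,fx=4,fy=4,interpolation=2);b=cv2.resize(t["p"][220:310,380:480],None,fx=4,fy=4,interpolation=2)
cv2.imwrite("pics/crop1.png",np.hstack([a,b]))
E
```

```text
handle t (array([435.5427, 265.8232]), 164) [ 0.4859 -0.2696  0.1613] 1.0305301873659072 -0.0014075263871406484
 top pts 2 [ 0.3448 -0.0411  1.0305] [0. 0. 0.]
handle s (array([397.4378, 184.6345]), 249) [ 0.4857 -0.267   0.1387] 0.16689134771211123 0.02621939599194521
 top pts 38 [ 0.4876 -0.2716  0.1638] [0.0183 0.0205 0.0057]
plate t 974 917 [0.0906 0.0935 0.0974]
((503.89898681640625, -268.6978759765625), (102.70970916748047, 54.12141418457031), 26.923826217651367)
plate s 612 468 [0.0313 0.0937 0.0961]
((504.32470703125, -267.9601745605469), (101.0335464477539, 56.704986572265625), 28.991994857788086)
dish t [0.5018 0.2194 0.04  ] [0.5037 0.2212] 0.07156440651589858 522 0.0408027908600318
 lugs 155 -27.55553717839111 0.03904651659867266
dish s [0.5018 0.2194 0.04  ] [0.5038 0.2222] 0.07152849888063413 1152 0.04131166018234274
 lugs 315 -28.042014864676872 0.03983546123243056
foot [ 0.6052 -0.0444  0.01  ]
tape [ 0.465  -0.0555  0.0617] [ 0.4365 -0.0897 -0.0005] [ 0.4904 -0.0202  0.0703]
orange t (array([185.688 , 271.9145]), 234) [0.512  0.2361 0.021 ]
orange s (array([258.4935, 395.9426]), 383) [0.5097 0.2368 0.021 ]
```

View pics/crop1.png

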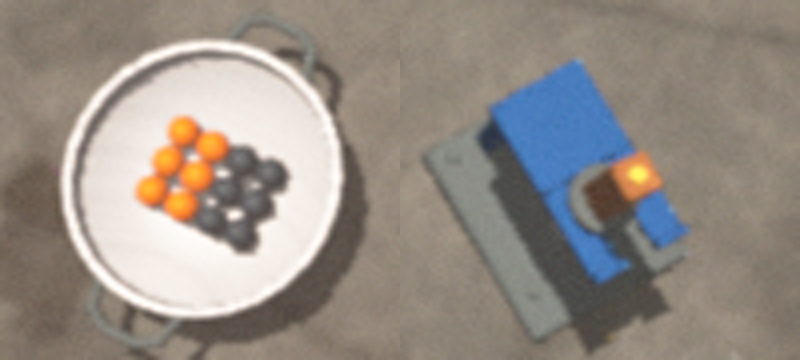

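The left crop shows the dish with orange beads at the upper left and grey at the lower right, and lugs at the top right and bottom left, so dish yaw is about -28°. The right crop shows the plate at a yaw of about +28°, with the slot open towards the robot and the handle in it. Next I plan the move to above the handle.

```bash
cat >> h.py <<'E'
from scipy.spatial.transform import Rotation as Ro
def plan(pts,pos=None,rv=None):
    "world targets -> tool shifts from the current pose"
    s=read_state();R=Ro.from_rotvec(s["tcp_rot"] if rv is None else rv).as_matrix();p=np.array(s["tool_pos"] if pos is None else pos)
    for P in np.atleast_2d(pts): print("->",P,"shift mm",np.round(R.T@(P-p)*1000,1))
    x=R[:,0];print("tool yaw",np.degrees(np.arctan2(x[1],x[0])),"z",R[:,2])
E
python3 - <<'E'
from h import *
ct=calibration("top");cs=calibration("side")
print("handle top",plane(ct,(439.3,263.7),.163))
plan([[.45,-.30,.27]])
E
```

```text
handle top [ 0.4885 -0.2766  0.163 ]
-> [ 0.45 -0.3   0.27] shift mm [ 371.4 -281.3  -39.3]
tool yaw 12.935536928169716 z [-0.0004  0.002  -1.    ]
```

Request:
step_arm(
  commands=[
    {"fingers": -1,"dx": 46,"dy": -35,"dz": -5,"roll": -2},
    {"fingers": -1,"dx": 0.371,"dy": -0.281,"dz": -0.039,"roll": -15},
  ],
)

```text
time: 0.35
tool_pos: [0.2312, -0.5611, 0.2409]
tcp_rot: [-3.06, -0.702, -0.0]
wrist_force: [0.6, -0.3, 0.4]
width: 1.002
grip_force: 0.0
```

My first row was in mm by mistake. The step limit held it and the direction was right, so nothing was harmed. From here on I'll write metres.

Run:
```python
from h import *
plan([[.45,-.30,.27]])
```

```text
-> [ 0.45 -0.3   0.27] shift mm [ 310.8 -139.6  -28.7]
tool yaw 25.8472224605993 z [-0.0002  0.0017 -1.    ]
```

Request:
step_arm(
  commands=[
    {"fingers": -1,"dx": 0.31,"dy": -0.14,"dz": -0.029,"roll": -2},
    {"fingers": -1,"dx": 0.31,"dy": -0.14,"dz": -0.029,"roll": -2},
    {"fingers": -1,"dx": 0.31,"dy": -0.14,"dz": -0.029,"roll": -2},
    {"fingers": -1,"dx": 0.31,"dy": -0.14,"dz": -0.029,"roll": -2},
    {"fingers": -1,"dx": 0.31,"dy": -0.14,"dz": -0.029,"roll": -2},
    {"fingers": -1,"dx": 0.31,"dy": -0.14,"dz": -0.029,"roll": -2},
    {"fingers": -1,"dx": 0.31,"dy": -0.14,"dz": -0.029,"roll": -2},
  ],
)

```text
time: 1.23
tool_pos: [0.4507, -0.3, 0.2707]
tcp_rot: [-3.049, -0.757, 0.0]
wrist_force: [-0.4, 0.1, -1.0]
width: 0.999
grip_force: 0.0
```

Run:
```python
from h import *
c=calibration("wrist");p,d=read_camera("wrist");cv2.imwrite("pics/w1.png",p);np.savez("w1.npz",p=p,d=d,K=c["intrinsics"],T=c["world_to_cam"])
print(read_state()["tool_pos"]);plan([[.4885,-.2766,.2]])
T=np.array(c["world_to_cam"]);print("cam at",-T[:3,:3].T@T[:3,3],T[2,:3])
C=cloud(c,d)
m=hsv(p,(3,80,50),(20,255,255));P=C[(m>0)&(abs(C[...,2]-.163)<.008)&(np.hypot(C[...,0]-.4885,C[...,1]+.275)<.04)]
if len(P)>9:print("top face",len(P),P.mean(0),cv2.minAreaRect((P[:,:2]*1000).astype(np.float32)))
m=hsv(p,(100,90,40),(125,255,255));Q=C[(m>0)&(abs(C[...,2]-.093)<.004)]
if len(Q)>9:print("plate",len(Q),Q.mean(0),cv2.minAreaRect((Q[:,:2]*1000).astype(np.float32)))
```

```text
[ 0.4498 -0.3011  0.2705]
-> [ 0.4885 -0.2766  0.2   ] shift mm [45.7 -3.6 70.5]
tool yaw 27.81374903102685 z [-0.0009 -0.0001 -1.    ]
cam at [ 0.5256 -0.2609  0.4135] [0.2888 0.1526 0.9451]
top face 730 [ 0.4904 -0.276   0.1628] ((489.5913391113281, -276.3566589355469), (19.871530532836914, 19.392501831054688), 23.78656005859375)
plate 6072 [ 0.5155 -0.2699  0.0933] ((446.9669189453125, -451.4861145019531), (489.4822692871094, 106.52306365966797), 71.96546936035156)
```

View pics/w1.png

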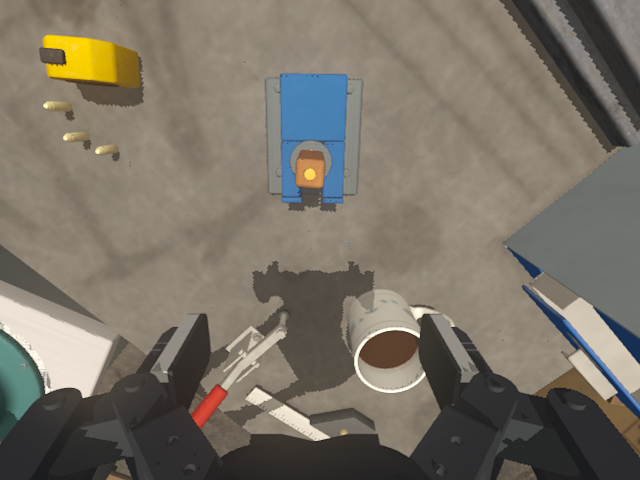

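Wrist view: handle top at (310,174) over the collar (311,160), plate columns 280–347, prongs towards the robot, and tape at (92,60). I refine the seat and handle yaw from this view by casting onto the known planes.

Run:
```python
from h import *
w=np.load("w1.npz");p=w["p"];c={"intrinsics":w["K"],"world_to_cam":w["T"]};C=cloud(c,w["d"])
near=np.hypot(C[...,0]-.50,C[...,1]+.27)<.12
m=(hsv(p,(3,80,50),(25,255,255))>0)&near&(abs(C[...,2]-.163)<.006)
def rect(m,z):
    v,u=np.nonzero(m);X=np.array([plane(c,q,z)[:2] for q in zip(u,v)])
    r=cv2.minAreaRect((X*1000).astype(np.float32));return r,X
r,X=rect(m,.163);print("handle",r)
m=(hsv(p,(100,90,40),(125,255,255))>0)&near&(abs(C[...,2]-.093)<.012)
for k in (0,1):
    r,X=rect(cv2.morphologyEx(m.astype(np.uint8),cv2.MORPH_OPEN,np.ones((3,3))) if k else m,.093)
    print("plate",r)
    a=np.radians(28);e=np.array([np.cos(a),np.sin(a)]);n=np.array([-e[1],e[0]])
    s,t=X@e,X@n;print(" along",s.min(),s.max(),"across",np.percentile(t,1),np.percentile(t,99))
    # side edges -> yaw
    for f in(np.min,np.max):
        b=[(x,f(t[(s>x)&(s<x+.004)])) for x in np.arange(s.min()+.045,s.max()-.01,.004)]
        b=np.array(b);print("  edge yaw",28+np.degrees(np.arctan(np.polyfit(b[:,0],b[:,1],1)[0])))
    tc=(np.percentile(t,1)+np.percentile(t,99))/2
    print(" seat",(s.min()+.038)*e+tc*n)
plan([[.4902,-.2762,.23],[.4902,-.2762,.112]])
```

```text
handle ((490.0785827636719, -276.1744384765625), (20.003068923950195, 19.22663688659668), 23.647306442260742)
plate ((504.5511779785156, -270.511474609375), (104.43070220947266, 53.24564743041992), 27.268539428710938)
 along 0.2665301699692697 0.3704325899893817 across -0.5019399088653491 -0.449490070722257
  edge yaw 27.259305397731715
  edge yaw 27.041164938940298
 seat [ 0.4922 -0.2771]
plate ((504.5511779785156, -270.511474609375), (104.43070220947266, 53.24564743041992), 27.268539428710938)
 along 0.2665301699692697 0.3704325899893817 across -0.501940553354703 -0.4494956844838249
  edge yaw 27.259305397731715
  edge yaw 27.041164938940298
 seat [ 0.4922 -0.2771]
-> [ 0.4902 -0.2762  0.23  ] shift mm [47.4 -3.1 40.5]
-> [ 0.4902 -0.2762  0.112 ] shift mm [ 47.5  -3.1 158.5]
tool yaw 27.81374903102685 z [-0.0009 -0.0001 -1.    ]
```

Request:
step_arm(
  commands=[
    {"fingers": -1,"dx": 0.0475,"dy": -0.003,"dz": 0.02,"roll": 4},
    {"fingers": -1,"dx": 0.0475,"dy": -0.003,"dz": 0.05,"roll": 4},
    {"fingers": -1,"dx": 0.0475,"dy": -0.003,"dz": 0.09,"roll": 4},
    {"fingers": -1,"dx": 0.0475,"dy": -0.003,"dz": 0.125,"roll": 4},
    {"fingers": -1,"dx": 0.0475,"dy": -0.003,"dz": 0.15,"roll": 4},
    {"fingers": -1,"dx": 0.0475,"dy": -0.003,"dz": 0.1585,"roll": 4},
    {"fingers": -1,"dx": 0.0475,"dy": -0.003,"dz": 0.1585,"roll": 4},
  ],
)

```text
time: 2.15
tool_pos: [0.4896, -0.2777, 0.112]
tcp_rot: [-3.074, -0.643, 0.002]
wrist_force: [-0.2, -0.2, 1.3]
width: 0.999
grip_force: 0.0
```

Request:
step_arm(
  commands=[
    {"fingers": 0.2},
    {"fingers": 0.6},
    {"fingers": 1},
    {"fingers": 1},
    {"fingers": 1},
    {"fingers": 1},
    {"fingers": 1},
    {"fingers": 1},
  ],
  squeeze=60,
)

```text
invalid input
```

Run:
```python
from h import *
s=read_state();print(s["time"],s["tool_pos"],s["width"],s["grip_force"],s["wrist_force"],s["q"])
e=np.array([np.cos(np.radians(27.2)),np.sin(np.radians(27.2)),0]);p=np.array(s["tool_pos"])
plan([p+[0,0,.011],p+[0,0,.011]-.075*e])
```

```text
2.15 [ 0.4896 -0.2777  0.112 ] 0.999107584453204 0.0 [-0.152  -0.1663  1.3166] [-0.5601  0.159   1.9629 -0.0002  1.0209  0.5987]
-> [ 0.4896 -0.2777  0.123 ] shift mm [ -0.  -0. -11.]
-> [ 0.4229 -0.312   0.123 ] shift mm [-74.9   4.7 -10.9]
tool yaw 23.610750152385474 z [-0.0011  0.0005 -1.    ]
```

Request:
step_arm(
  commands=[
    {"fingers": 0.2,"dx": 0,"dy": 0,"dz": 0,"roll": 0},
    {"fingers": 1,"dx": 0,"dy": 0,"dz": 0,"roll": 0},
    {"fingers": 1,"dx": 0,"dy": 0,"dz": 0,"roll": 0},
    {"fingers": 1,"dx": 0,"dy": 0,"dz": 0,"roll": 0},
    {"fingers": 1,"dx": 0,"dy": 0,"dz": 0,"roll": 0},
    {"fingers": 1,"dx": 0,"dy": 0,"dz": 0,"roll": 0},
    {"fingers": 1,"dx": 0,"dy": 0,"dz": 0,"roll": 0},
  ],
  squeeze=60,
)

```text
time: 3.02
tool_pos: [0.4907, -0.2771, 0.113]
tcp_rot: [3.074, 0.645, 0.001]
wrist_force: [-1.1, 2.3, 6.4]
width: 0.222
grip_force: 59.1
```

Request:
step_arm(
  commands=[
    {"fingers": 1,"dx": 0,"dy": 0,"dz": -0.006,"roll": 0},
    {"fingers": 1,"dx": 0,"dy": 0,"dz": -0.012,"roll": 0},
    {"fingers": 1,"dx": 0,"dy": 0,"dz": -0.012,"roll": 0},
  ],
)

```text
time: 3.4
tool_pos: [0.4906, -0.2772, 0.1247]
tcp_rot: [3.074, 0.645, 0.001]
wrist_force: [0.5, -0.4, -2.4]
width: 0.233
grip_force: 58.5
```

Run:
```python
from h import *
ct,cs=calibration("top"),calibration("side")
p,d=read_camera("side");C=cloud(cs,d);s=read_state();print(s["tool_pos"],s["wrist_force"],s["width"])
# collar/head: grey pts near axis, below plate: bottom of the head
ax=np.array([.491,-.277]);m=(np.hypot(C[...,0]-ax[0],C[...,1]-ax[1])<.022)
P=C[m];z=P[:,2];print(np.histogram(z,np.arange(0,.2,.006)))
cv2.imwrite("pics/s2.png",cv2.resize(p[150:270,340:440],None,fx=5,fy=5,interpolation=2))
```

```text
[ 0.4903 -0.2771  0.1244] [ 0.0138  0.277  -1.7347] 0.22270909016971732
(array([  0, 159,   0,   0,   5,  17,  22,  15,  25,  23,  20,   9,   8,
         0,   3,  83,   3,  10,  81,  21,  11,  21,  18,  13,  16,  19,
        13,   0,   3,   0,   3,   3,   4]), array([0.   , 0.006, 0.012, 0.018, 0.024, 0.03 , 0.036, 0.042, 0.048,
       0.054, 0.06 , 0.066, 0.072, 0.078, 0.084, 0.09 , 0.096, 0.102,
       0.108, 0.114, 0.12 , 0.126, 0.132, 0.138, 0.144, 0.15 , 0.156,
       0.162, 0.168, 0.174, 0.18 , 0.186, 0.192, 0.198]))
```

View pics/s2.png

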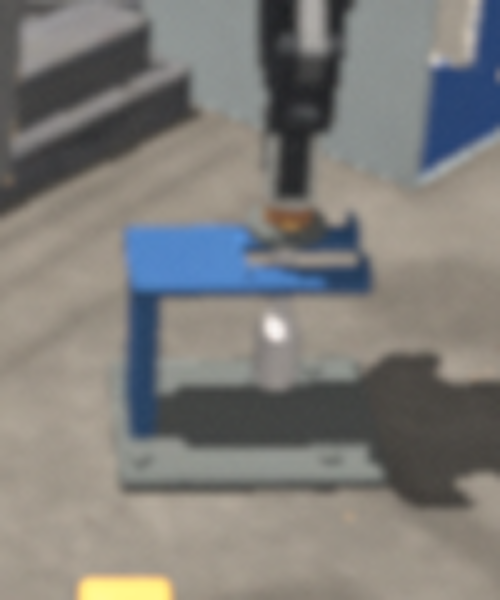

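The side crop shows the stirrer lifted upright, with its collar (290,225) clear of the plate and head bottom at (277,388). Now I bring it out along the stand's -x and raise it.

Request:
step_arm(
  commands=[
    {"fingers": 1,"dx": -0.015,"dy": 0.001,"dz": -0.012,"roll": 0},
    {"fingers": 1,"dx": -0.035,"dy": 0.0022,"dz": -0.012,"roll": 0},
    {"fingers": 1,"dx": -0.055,"dy": 0.0035,"dz": -0.012,"roll": 0},
    {"fingers": 1,"dx": -0.075,"dy": 0.0047,"dz": -0.012,"roll": 0},
    {"fingers": 1,"dx": -0.08,"dy": 0.005,"dz": -0.012,"roll": 0},
    {"fingers": 1,"dx": -0.08,"dy": 0.005,"dz": -0.03,"roll": 0},
    {"fingers": 1,"dx": -0.08,"dy": 0.005,"dz": -0.065,"roll": 0},
    {"fingers": 1,"dx": -0.08,"dy": 0.005,"dz": -0.065,"roll": 0},
  ],
)

```text
time: 4.45
tool_pos: [0.4221, -0.3156, 0.1941]
tcp_rot: [3.068, 0.644, 0.009]
wrist_force: [0.0, -0.9, -0.8]
width: 0.232
grip_force: 59.1
```

Run:
```python
from h import *
s=read_state();print(s["time"],s["tool_pos"],s["wrist_force"],s["width"])
plan([[.395,-.2,.185],[.385,-.05,.185],[.41,.1,.185],[.468,.240,.185]])
```

```text
4.45 [ 0.4221 -0.3156  0.1941] [ 0.0103 -0.8595 -0.8415] 0.23178756541642007
-> [ 0.395 -0.2    0.185] shift mm [  21.6 -116.8    8.2]
-> [ 0.385 -0.05   0.185] shift mm [  72.8 -258.2    7.4]
-> [0.41  0.1   0.185] shift mm [ 156.  -385.5    6.7]
-> [0.468 0.24  0.185] shift mm [ 265.4 -490.3    6.4]
tool yaw 23.710583741954284 z [ 0.0071 -0.0054 -1.    ]
```

Request:
step_arm(
  commands=[
    {"fingers": 1,"dx": 0.01,"dy": -0.045,"dz": 0,"roll": 0},
    {"fingers": 1,"dx": 0.022,"dy": -0.1,"dz": 0,"roll": 0},
    {"fingers": 1,"dx": 0.04,"dy": -0.155,"dz": 0,"roll": 0},
    {"fingers": 1,"dx": 0.057,"dy": -0.21,"dz": 0,"roll": 0},
    {"fingers": 1,"dx": 0.075,"dy": -0.262,"dz": 0,"roll": 0},
    {"fingers": 1,"dx": 0.11,"dy": -0.315,"dz": 0,"roll": 0},
    {"fingers": 1,"dx": 0.145,"dy": -0.368,"dz": 0,"roll": 0},
    {"fingers": 1,"dx": 0.156,"dy": -0.385,"dz": 0,"roll": 0},
  ],
)

```text
time: 5.45
tool_pos: [0.4072, 0.1051, 0.1892]
tcp_rot: [-3.072, -0.652, -0.001]
wrist_force: [-0.7, -0.8, -0.6]
width: 0.224
grip_force: 59.7
```

Run:
```python
from h import *
s=read_state();print(s["time"],s["tool_pos"],s["wrist_force"],s["width"],s["tcp_rot"])
c=calibration("wrist");p,d=read_camera("wrist");C=cloud(c,d);cv2.imwrite("pics/w3.png",p)
x,y,z=C[...,0],C[...,1],C[...,2]
m=(np.hypot(x-.5037,y-.2217)<.1)&(z>.037)&(z<.047);Q=C[m][:,:2]
for _ in range(6):
    A=np.c_[2*Q,np.ones(len(Q))];sol=np.linalg.lstsq(A,(Q**2).sum(1),rcond=None)[0];r=np.sqrt(sol[2]+sol[:2]@sol[:2])
    Q=Q[abs(np.linalg.norm(Q-sol[:2],axis=1)-r)<.006]
print("dish",sol[:2],r,len(Q))
m=hsv(p,(5,150,100),(18,255,255))>0;m&=np.hypot(x-.5037,y-.2217)<.06
print("orange",C[m].mean(0) if m.any() else None)
plan([[.468,.240,.185],[.468,.240,.115]])
```

```text
5.45 [0.4072 0.1051 0.1892] [-0.6863 -0.7639 -0.5917] 0.2240192634134868 [-3.0723 -0.6516 -0.0006]
dish [0.5029 0.2202] 0.07080277185251313 2111
orange [0.508  0.2342 0.0262]
-> [0.468 0.24  0.185] shift mm [109.5 -97.8   4.6]
-> [0.468 0.24  0.115] shift mm [109.4 -97.7  74.6]
tool yaw 23.917236547261208 z [ 0.0003  0.0027 -1.    ]
```

View pics/w3.png

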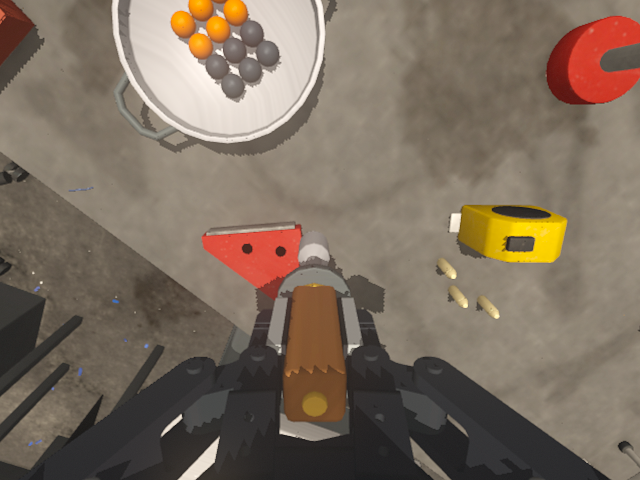

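Wrist view: dish at the top with its near lug at (150,120), beads still packed around (225,45), stirrer held in the gripper with the head at (314,246). Tape and helmet foot are to the right, well away. I move over the entry point on the near lug side.

Request:
step_arm(
  commands=[
    {"fingers": 1,"dx": 0.03,"dy": -0.03,"dz": 0,"roll": 0},
    {"fingers": 1,"dx": 0.065,"dy": -0.06,"dz": 0,"roll": 0},
    {"fingers": 1,"dx": 0.095,"dy": -0.087,"dz": 0.005,"roll": 0},
    {"fingers": 1,"dx": 0.109,"dy": -0.098,"dz": 0.015,"roll": 0},
    {"fingers": 1,"dx": 0.109,"dy": -0.098,"dz": 0.015,"roll": 0},
  ],
)

```text
time: 6.12
tool_pos: [0.4669, 0.2348, 0.1725]
tcp_rot: [3.073, 0.647, -0.006]
wrist_force: [0.1, -0.4, -1.5]
width: 0.225
grip_force: 60.0
```

```bash
cat > look.py <<'E'
from h import *
DC=np.array([.5035,.2210]);YD=np.radians(-27.8);E=np.array([np.cos(YD),np.sin(YD)]);N=np.array([-E[1],E[0]])
def beads(cam,name=None):
    c=calibration(cam);p,d=read_camera(cam);C=cloud(c,d)
    if name:cv2.imwrite(name,p)
    ins=(np.hypot(C[...,0]-DC[0],C[...,1]-DC[1])<.062)&(C[...,2]<.045)
    mo=((hsv(p,(4,140,90),(20,255,255))>0)&ins);mg=((hsv(p,(0,0,0),(179,110,95))>0)&ins)
    for n,m in(("orange",mo),("grey",mg)):
        m=cv2.morphologyEx(m.astype(np.uint8),cv2.MORPH_OPEN,np.ones((2,2)))
        dt=cv2.distanceTransform(m,cv2.DIST_L2,5);k=cv2.dilate(dt,np.ones((7,7)))
        pk=((dt==k)&(dt>.6*dt.max())).astype(np.uint8);_,_,_,ce=cv2.connectedComponentsWithStats(pk)
        q=np.array([plane(c,u,.021)[:2]-DC for u in ce[1:]]);L=np.c_[q@E,q@N]*1000
        P=C[m>0][:,:2]-DC;t=P@N
        print(cam,n,"share of area on +y %.2f"%(t>0).mean(),"peaks x,y mm",[tuple(map(int,v)) for v in L])
E
python3 - <<'E'
from look import *
s=read_state();print(s["time"],s["tool_pos"],s["wrist_force"])
c=calibration("wrist");beads("wrist","pics/w4.png");p,d=read_camera("wrist");C=cloud(c,d)
tp=s["tool_pos"];m=(np.hypot(C[...,0]-tp[0],C[...,1]-tp[1])<.03)&(C[...,2]>.055)&(C[...,2]<.105)
P=C[m];print("head",len(P),P[:,2].min());[print(a,P[(P[:,2]>a)&(P[:,2]<a+.01)].mean(0)-tp) for a in(.07,.08,.09) if ((P[:,2]>a)&(P[:,2]<a+.01)).any()]
beads("top")
ex=DC-.039*E;plan([[*ex,tp[2]],[*ex,.115]])
E
```

```text
6.125 [0.4669 0.2348 0.1725] [ 0.1009 -0.4129 -1.4691]
wrist orange share of area on +y 0.99 peaks x,y mm [(22, 24), (1, 26), (19, 8), (-13, 25), (3, 10), (4, 9), (-16, 8)]Traceback (most recent call last):
  File "<stdin>", line 3, in <module>
  File "look.py", line 12, in beads
    q=np.array([plane(c,u,.021)[:2]-DC for u in ce[1:]]);L=np.c_[q@E,q@N]*1000
                                                                 ~^~
ValueError: matmul: Input operand 1 has a mismatch in its core dimension 0, with gufunc signature (n?,k),(k,m?)->(n?,m?) (size 2 is different from 0)
```

Run:
```python
from look import *
s=read_state();tp=s["tool_pos"];c=calibration("wrist");p,d=read_camera("wrist");C=cloud(c,d)
ins=(np.hypot(C[...,0]-DC[0],C[...,1]-DC[1])<.062)&(C[...,2]<.045)
mg=(hsv(p,(0,0,0),(179,110,95))>0)&ins;print("grey px",mg.sum(),ins.sum())
for q in [(-18,-8),(0,-8),(15,-8),(0,-25)]:
    P=np.r_[DC+(q[0]*E+q[1]*N)/1000,.021];u=proj(c,P).astype(int);print(q,u,p[u[1],u[0]] if 0<=u[1]<480 else None,C[u[1],u[0]] if 0<=u[1]<480 else None)
m=(np.hypot(C[...,0]-tp[0],C[...,1]-tp[1])<.03)&(C[...,2]>.055)&(C[...,2]<.105)
P=C[m];print("head",len(P));[print(a,P[(P[:,2]>a)&(P[:,2]<a+.01)].mean(0)-tp) for a in(.07,.08,.09) if ((P[:,2]>a)&(P[:,2]<a+.01)).any()]
ex=DC-.039*E;plan([[*ex,tp[2]],[*ex,.115]])
```

```text
grey px 7 18733
(-18, -8) [335 206] [129 132 143] [0.486  0.2238 0.0285]
(0, -8) [352 193] [116 121 133] [0.5007 0.2158 0.0273]
(15, -8) [367 181] [102 106 119] [0.5141 0.2091 0.0273]
(0, -25) [365 209] [114 119 128] [0.4937 0.2012 0.03  ]
head 475
0.07 [ 0.006   0.0013 -0.094 ]
0.08 [ 0.0062  0.0027 -0.088 ]
0.09 [ 0.0061  0.0025 -0.0777]
-> [0.469  0.2392 0.173 ] shift mm [ 4.1 -4.   0.5]
-> [0.469  0.2392 0.115 ] shift mm [ 4.2 -4.1 58.5]
tool yaw 23.677915100937025 z [-0.0021 -0.0016 -1.    ]
```

View pics/w4.png

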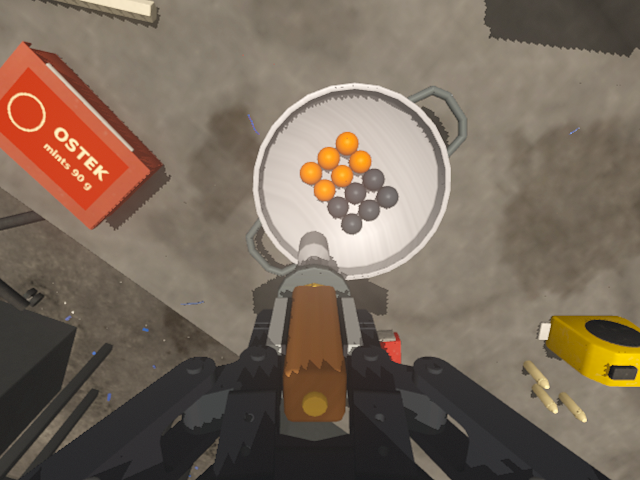

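The wrist view shows the head at (314,245), over the near lug end of the dish and clear of the beads, which are packed around (347,185). Descend there.

Request:
step_arm(
  commands=[
    {"fingers": 1,"dx": 0.004,"dy": -0.004,"dz": 0.005,"roll": 0},
    {"fingers": 1,"dx": 0.004,"dy": -0.004,"dz": 0.02,"roll": 0},
    {"fingers": 1,"dx": 0.004,"dy": -0.004,"dz": 0.04,"roll": 0},
    {"fingers": 1,"dx": 0.004,"dy": -0.004,"dz": 0.055,"roll": 0},
    {"fingers": 1,"dx": 0.004,"dy": -0.004,"dz": 0.0575,"roll": 0},
    {"fingers": 1,"dx": 0.004,"dy": -0.004,"dz": 0.0575,"roll": 0},
  ],
)

```text
time: 6.98
tool_pos: [0.4699, 0.2402, 0.1168]
tcp_rot: [3.075, 0.644, -0.0]
wrist_force: [-0.4, 0.5, -1.5]
width: 0.23
grip_force: 60.1
```

```bash
sed -i 's/(179,110,95)/(179,90,150)/; s/<.062)/<.046)/' look.py
python3 - <<'E'
from look import *
s=read_state();print(s["time"],s["tool_pos"],s["wrist_force"])
beads("top")
# circle waypoints ccw from -x, radius shrinking to 28
for k in range(0,17):
    a=YD+np.pi+k*2*np.pi/16;r=.039-.011*min(k,8)/8 
    P=np.r_[DC+r*np.array([np.cos(a),np.sin(a)]),s["tool_pos"][2]]
    R=Ro.from_rotvec(s["tcp_rot"]).as_matrix();print(k,np.round((R.T@(P-s["tool_pos"]))*1000,1)[:2],end=" ")
plan([[*DC,s["tool_pos"][2]]])
E
```

```text
6.975 [0.4699 0.2402 0.1168] [-0.3938  0.5142 -1.5021]
top orange share of area on +y 0.90 peaks x,y mm [(16, 8), (-1, 3), (-19, 3)]
top grey share of area on +y 0.01 peaks x,y mm [(16, -11), (16, -29), (0, -30), (-18, -13), (-17, -25)]
0 [-1.2  0.6] 1 [-9.8 12.9] 2 [-12.9  27. ] 3 [-10.4  40.7] 4 [-3.1 52. ] 5 [ 7.5 59.2] 6 [19.6 61.7] 7 [31.2 59.3] 8 [40.5 53. ] 9 [47.6 44.7] 10 [50.9 34.3] 11 [50.  23.4] 12 [45.  13.7] 13 [36.7  6.6] 14 [26.2  3.3] 15 [15.4  4.2] 16 [5.7 9.2] -> [0.5035 0.221  0.1168] shift mm [22.7 31.1  0.5]
tool yaw 23.677722411219545 z [ 0.0007  0.0003 -1.    ]
```

Request:
step_arm(
  commands=[
    {"fingers": 1,"dx": -0.0098,"dy": 0.0129,"dz": 0.001,"roll": 0},
    {"fingers": 1,"dx": -0.0129,"dy": 0.027,"dz": 0.001,"roll": 0},
    {"fingers": 1,"dx": -0.0104,"dy": 0.0407,"dz": 0.001,"roll": 0},
    {"fingers": 1,"dx": -0.0031,"dy": 0.052,"dz": 0.001,"roll": 0},
    {"fingers": 1,"dx": 0.0075,"dy": 0.0592,"dz": 0.001,"roll": 0},
    {"fingers": 1,"dx": 0.0196,"dy": 0.0617,"dz": 0.001,"roll": 0},
    {"fingers": 1,"dx": 0.0312,"dy": 0.0593,"dz": 0.001,"roll": 0},
    {"fingers": 1,"dx": 0.0405,"dy": 0.053,"dz": 0.001,"roll": 0},
  ],
)

```text
time: 8.02
tool_pos: [0.529, 0.2089, 0.1157]
tcp_rot: [-3.075, -0.645, 0.0]
wrist_force: [0.3, -0.6, -1.8]
width: 0.231
grip_force: 60.1
```

Request:
step_arm(
  commands=[
    {"fingers": 1,"dx": 0.0071,"dy": -0.0083,"dz": 0,"roll": 0},
    {"fingers": 1,"dx": 0.0104,"dy": -0.0187,"dz": 0,"roll": 0},
    {"fingers": 1,"dx": 0.0095,"dy": -0.0296,"dz": 0,"roll": 0},
    {"fingers": 1,"dx": 0.0045,"dy": -0.0393,"dz": 0,"roll": 0},
    {"fingers": 1,"dx": -0.0038,"dy": -0.0464,"dz": 0,"roll": 0},
    {"fingers": 1,"dx": -0.0143,"dy": -0.0497,"dz": 0,"roll": 0},
    {"fingers": 1,"dx": -0.0251,"dy": -0.0488,"dz": 0,"roll": 0},
    {"fingers": 1,"dx": -0.0348,"dy": -0.0438,"dz": 0,"roll": 0},
  ],
)

```text
time: 9.02
tool_pos: [0.478, 0.2336, 0.1159]
tcp_rot: [3.075, 0.645, 0.0]
wrist_force: [-0.2, 0.4, -0.9]
width: 0.228
grip_force: 59.9
```

Run:
```python
from look import *
s=read_state();print(s["time"],s["tool_pos"],s["wrist_force"],s["width"])
q=(np.array(s["tool_pos"])[:2]-DC);print("dish xy",q@E,q@N)
beads("top","pics/t5.png");beads("side")
# tool-frame circle relative to centre, r=24, start at -x lug
R=Ro.from_rotvec(s["tcp_rot"]).as_matrix()
for k in range(17):
    a=YD+np.pi+k*2*np.pi/16;print(k,np.round(R.T@np.r_[.022*np.cos(a),.022*np.sin(a),0]*1000,1)[:2],end=" ")
plan([[*DC,s["tool_pos"][2]]])
```

```text
9.025 [0.478  0.2336 0.1159] [-0.2495  0.3797 -0.9424] 0.22753212152712582
dish xy -0.028408426597906426 -0.0007798220688933847
top orange share of area on +y 0.10 peaks x,y mm [(-4, -3), (-14, -15), (-22, -34), (-36, -22)]
top grey share of area on +y 0.12 peaks x,y mm [(16, -3), (10, -17), (-4, -28)]
side orange share of area on +y 0.53 peaks x,y mm [(3, 9), (-25, -31), (-7, 3), (-21, 13), (-32, 18)]
side grey share of area on +y 0.74 peaks x,y mm [(18, 1), (4, 20), (0, 30)]
0 [-13.7 -17.2] 1 [-19.2 -10.7] 2 [-21.9  -2.5] 3 [-21.1   6.1] 4 [-17.2  13.7] 5 [-10.7  19.2] 6 [-2.5 21.9] 7 [ 6.1 21.1] 8 [13.7 17.2] 9 [19.2 10.7] 10 [21.9  2.5] 11 [21.1 -6.1] 12 [ 17.2 -13.7] 13 [ 10.7 -19.2] 14 [  2.5 -21.9] 15 [ -6.1 -21.1] 16 [-13.7 -17.2] -> [0.5035 0.221  0.1159] shift mm [18.9 21.2 -0.3]
tool yaw 23.63766590459223 z [-0.0009 -0.0007 -1.    ]
```

Request:
step_arm(
  commands=[
    {"fingers": 1,"dx": -0.0003,"dy": 0.0105,"dz": 0,"roll": 0},
    {"fingers": 1,"dx": -0.003,"dy": 0.0187,"dz": 0,"roll": 0},
    {"fingers": 1,"dx": -0.0022,"dy": 0.0273,"dz": 0,"roll": 0},
    {"fingers": 1,"dx": 0.0017,"dy": 0.0349,"dz": 0,"roll": 0},
    {"fingers": 1,"dx": 0.0082,"dy": 0.0404,"dz": 0,"roll": 0},
    {"fingers": 1,"dx": 0.0164,"dy": 0.0431,"dz": 0,"roll": 0},
    {"fingers": 1,"dx": 0.025,"dy": 0.0423,"dz": 0,"roll": 0},
    {"fingers": 1,"dx": 0.0326,"dy": 0.0384,"dz": 0,"roll": 0},
  ],
)

```text
time: 10.12
tool_pos: [0.5247, 0.2126, 0.1159]
tcp_rot: [-3.075, -0.644, -0.0]
wrist_force: [-1.3, -0.5, -2.1]
width: 0.223
grip_force: 60.1
```

Request:
step_arm(
  commands=[
    {"fingers": 1,"dx": 0.0055,"dy": -0.0065,"dz": 0,"roll": 0},
    {"fingers": 1,"dx": 0.0082,"dy": -0.0147,"dz": 0,"roll": 0},
    {"fingers": 1,"dx": 0.0074,"dy": -0.0233,"dz": 0,"roll": 0},
    {"fingers": 1,"dx": 0.0035,"dy": -0.0309,"dz": 0,"roll": 0},
    {"fingers": 1,"dx": -0.003,"dy": -0.0364,"dz": 0,"roll": 0},
    {"fingers": 1,"dx": -0.0112,"dy": -0.0391,"dz": 0,"roll": 0},
    {"fingers": 1,"dx": -0.0198,"dy": -0.0383,"dz": 0,"roll": 0},
    {"fingers": 1,"dx": -0.0274,"dy": -0.0344,"dz": 0,"roll": 0},
  ],
)

```text
time: 11.12
tool_pos: [0.4845, 0.2321, 0.1159]
tcp_rot: [-3.075, -0.645, 0.0]
wrist_force: [0.3, 0.3, -1.9]
width: 0.227
grip_force: 60.0
```

Request:
step_arm(
  commands=[
    {"fingers": 1,"dx": -0.0055,"dy": 0.0065,"dz": 0,"roll": 0},
    {"fingers": 1,"dx": -0.0082,"dy": 0.0147,"dz": 0,"roll": 0},
    {"fingers": 1,"dx": -0.0074,"dy": 0.0233,"dz": 0,"roll": 0},
    {"fingers": 1,"dx": -0.0035,"dy": 0.0309,"dz": 0,"roll": 0},
    {"fingers": 1,"dx": 0.003,"dy": 0.0364,"dz": 0,"roll": 0},
    {"fingers": 1,"dx": 0.0112,"dy": 0.0391,"dz": 0,"roll": 0},
    {"fingers": 1,"dx": 0.0198,"dy": 0.0383,"dz": 0,"roll": 0},
    {"fingers": 1,"dx": 0.0274,"dy": 0.0344,"dz": 0,"roll": 0},
  ],
)

```text
time: 12.12
tool_pos: [0.5248, 0.2126, 0.1158]
tcp_rot: [-3.075, -0.644, -0.0]
wrist_force: [0.5, 0.6, -2.2]
width: 0.226
grip_force: 60.1
```

Request:
step_arm(
  commands=[
    {"fingers": 1,"dx": 0.0055,"dy": -0.0065,"dz": 0,"roll": 0},
    {"fingers": 1,"dx": 0.0082,"dy": -0.0147,"dz": 0,"roll": 0},
    {"fingers": 1,"dx": 0.0074,"dy": -0.0233,"dz": 0,"roll": 0},
    {"fingers": 1,"dx": 0.0035,"dy": -0.0309,"dz": 0,"roll": 0},
    {"fingers": 1,"dx": -0.003,"dy": -0.0364,"dz": 0,"roll": 0},
    {"fingers": 1,"dx": -0.0112,"dy": -0.0391,"dz": 0,"roll": 0},
    {"fingers": 1,"dx": -0.0198,"dy": -0.0383,"dz": 0,"roll": 0},
    {"fingers": 1,"dx": -0.0274,"dy": -0.0344,"dz": 0,"roll": 0},
  ],
)

```text
time: 13.12
tool_pos: [0.4844, 0.2321, 0.1159]
tcp_rot: [3.075, 0.645, -0.0]
wrist_force: [0.5, -0.1, -1.4]
width: 0.224
grip_force: 59.9
```

Run:
```python
from look import *
s=read_state();print(s["time"],s["tool_pos"],s["wrist_force"],s["width"])
beads("wrist","pics/w6.png");beads("side","pics/s6.png");p=cv2.imread("pics/s6.png");q=cv2.imread("pics/w6.png")
cv2.imwrite("pics/c6.png",np.hstack([cv2.resize(p[330:440,205:330],(400,352)),cv2.resize(q[40:300,180:475],(400,352))]))
plan([[*DC,s["tool_pos"][2]]])
```

```text
13.125 [0.4844 0.2321 0.1159] [ 0.4635 -0.1259 -1.4084] 0.2242913922250053
wrist orange share of area on +y 0.52 peaks x,y mm [(13, 24), (14, 7), (28, -6), (27, -8), (12, -8), (10, -27)]
wrist grey share of area on +y 0.63 peaks x,y mm [(-2, 16), (-14, 20), (-3, 0), (-2, -18)]
side orange share of area on +y 0.57 peaks x,y mm [(20, -4), (6, -28), (10, 0), (6, 6), (11, 20), (7, 26), (-38, -7)]
side grey share of area on +y 0.52 peaks x,y mm [(-23, -21), (-2, 21), (-21, 21)]
-> [0.5035 0.221  0.1159] shift mm [13.4 17.4 -0.2]
tool yaw 23.647485948897156 z [-0.0007 -0.0006 -1.    ]
```

View pics/c6.png

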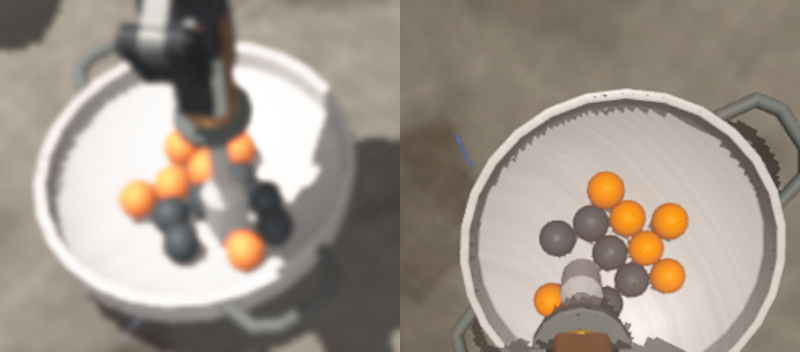

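Left (side) crop: orange and grey beads lie together around the head, on both sides. Right (wrist) crop: oranges at (605,190)–(670,275) plus one at (550,300), greys at (557,238)–(630,278). It is already mixed, but some beads are near the line. I'll add one tighter round, then lift and judge.

Request:
step_arm(
  commands=[
    {"fingers": 1,"dx": -0.0005,"dy": 0.0158,"dz": 0,"roll": 0},
    {"fingers": 1,"dx": 0.0025,"dy": 0.0261,"dz": 0,"roll": 0},
    {"fingers": 1,"dx": 0.0118,"dy": 0.0313,"dz": 0,"roll": 0},
    {"fingers": 1,"dx": 0.0221,"dy": 0.0283,"dz": 0,"roll": 0},
    {"fingers": 1,"dx": 0.0273,"dy": 0.019,"dz": 0,"roll": 0},
    {"fingers": 1,"dx": 0.0243,"dy": 0.0087,"dz": 0,"roll": 0},
    {"fingers": 1,"dx": 0.015,"dy": 0.0035,"dz": 0,"roll": 0},
    {"fingers": 1,"dx": 0.0047,"dy": 0.0065,"dz": 0,"roll": 0},
  ],
)

```text
time: 14.22
tool_pos: [0.4907, 0.2289, 0.1157]
tcp_rot: [3.074, 0.647, -0.001]
wrist_force: [-0.4, -0.4, -0.8]
width: 0.229
grip_force: 60.0
```

Request:
step_arm(
  commands=[
    {"fingers": 1,"dx": 0,"dy": 0,"dz": 0,"roll": 0},
    {"fingers": 1,"dx": 0,"dy": 0,"dz": -0.01,"roll": 0},
    {"fingers": 1,"dx": 0,"dy": 0,"dz": -0.03,"roll": 0},
    {"fingers": 1,"dx": 0,"dy": 0,"dz": -0.055,"roll": 0},
    {"fingers": 1,"dx": 0,"dy": 0,"dz": -0.07,"roll": 0},
    {"fingers": 1,"dx": -0.02,"dy": 0.01,"dz": -0.07,"roll": 0},
    {"fingers": 1,"dx": -0.05,"dy": 0.03,"dz": -0.07,"roll": 0},
    {"fingers": 1,"dx": -0.06,"dy": 0.04,"dz": -0.07,"roll": 0},
  ],
)

```text
time: 15.22
tool_pos: [0.4522, 0.1667, 0.1859]
tcp_rot: [3.075, 0.643, -0.001]
wrist_force: [1.1, 0.0, -1.6]
width: 0.229
grip_force: 60.0
```

Run:
```python
from look import *
s=read_state();print(s["time"],s["tool_pos"],s["wrist_force"],s["width"])
beads("wrist","pics/w7.png");beads("top");beads("wrist")
q=cv2.imread("pics/w7.png");c=calibration("wrist")
a,b=[tuple(proj(c,np.r_[DC+k*E,.021]).astype(int).tolist()) for k in(-.06,.06)];cv2.line(q,a,b,(0,255,0),1);cv2.imwrite("pics/w7l.png",q)
```

```text
15.225 [0.4522 0.1667 0.1859] [ 1.0965  0.0201 -1.6335] 0.2287577271382729
wrist orange share of area on +y 0.54 peaks x,y mm [(17, 30), (14, 25), (14, 8), (24, -6), (-15, 20), (-17, 20), (-18, 19), (17, -23), (-18, -30)]
wrist grey share of area on +y 0.33 peaks x,y mm [(4, 24), (5, 18), (-3, 20), (2, 14), (10, -2), (8, -1), (12, -6), (3, -10), (-3, -13), (-28, 0), (-6, -19), (6, -30), (-2, -26), (-28, -7), (-21, -13), (-2, -33), (0, -35), (-26, -18)]
top orange share of area on +y 0.00 peaks x,y mm [(27, -6)]Traceback (most recent call last):
  File "<stdin>", line 3, in <module>
  File "look.py", line 12, in beads
    q=np.array([plane(c,u,.021)[:2]-DC for u in ce[1:]]);L=np.c_[q@E,q@N]*1000
                                                                 ~^~
ValueError: matmul: Input operand 1 has a mismatch in its core dimension 0, with gufunc signature (n?,k),(k,m?)->(n?,m?) (size 2 is different from 0)
```

Run:
```python
from look import *
q=cv2.imread("pics/w7.png");c=calibration("wrist");hs=cv2.cvtColor(q,cv2.COLOR_BGR2HSV)
u0=proj(c,np.r_[DC,.021]);pr=np.linalg.norm(proj(c,np.r_[DC+.009*E,.021])-u0);print(u0,pr)
x0,y0=(u0-5.5*pr).astype(int).clip(0);x1,y1=(u0+5.5*pr).astype(int)
g=cv2.resize(cv2.cvtColor(q[y0:y1,x0:x1],cv2.COLOR_BGR2GRAY),None,fx=4,fy=4,interpolation=2)
h=cv2.HoughCircles(g,cv2.HOUGH_GRADIENT,1,6*pr,param1=80,param2=14,minRadius=int(3.4*pr),maxRadius=int(4.6*pr))
for (x,y,r) in ([] if h is None else h[0]):
    u=np.array([x/4+x0,y/4+y0]);P=plane(c,u,.021)[:2]-DC;i=u.astype(int);k=np.median(hs[i[1]-2:i[1]+3,i[0]-2:i[0]+3].reshape(-1,3),0)
    print("orange" if k[1]>130 else "grey" if k[2]<115 else "?",k,np.round([P@E*1000,P@N*1000],0))
a,b=[tuple(proj(c,np.r_[DC+k*E,.021]).astype(int).tolist()) for k in(-.06,.06)];cv2.line(q,a,b,(0,255,0),1)
cv2.imwrite("pics/w7l.png",cv2.resize(q[max(0,y0-30):y1+30,max(0,x0-30):x1+30],(600,600)))
```

```text
[276.983  134.3364] 11.280410118287088
? [  9.  26. 136.] [ 2. 21.]
orange [ 18. 208. 255.] [25. -4.]
orange [ 18. 209. 255.] [18. 28.]
? [  9.  27. 142.] [ -7. -15.]
? [ 11.  24. 146.] [-26. -12.]
? [ 11.  24. 144.] [-29.   6.]
? [  8.  29. 139.] [ 8. -6.]
? [ 10.  26. 143.] [  2. -29.]
orange [ 18. 200. 255.] [-16.  19.]
orange [ 18. 192. 255.] [-16. -30.]
orange [ 18. 210. 255.] [ 17. -20.]
```

View pics/w7l.png

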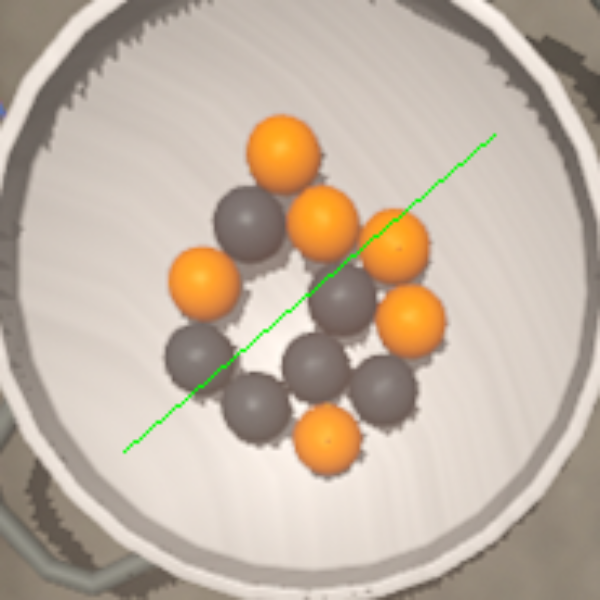

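The wrist crop with the lug line drawn shows orange 3 and 3. Of the greys, two are on +y, one of them only about 6 mm over the line at (200,358), and four are on -y. I let it settle and re-measure the lug line and that bead.

Request:
step_arm(
  commands=[
    {"fingers": 1,"dx": 0,"dy": 0,"dz": 0,"roll": 0},
    {"fingers": 1,"dx": 0,"dy": 0,"dz": 0,"roll": 0},
    {"fingers": 1,"dx": 0,"dy": 0,"dz": 0,"roll": 0},
    {"fingers": 1,"dx": 0,"dy": 0,"dz": 0,"roll": 0},
    {"fingers": 1,"dx": 0,"dy": 0,"dz": 0,"roll": 0},
    {"fingers": 1,"dx": 0,"dy": 0,"dz": 0,"roll": 0},
  ],
)

```text
time: 16.08
tool_pos: [0.4532, 0.1678, 0.1858]
tcp_rot: [3.075, 0.645, -0.0]
wrist_force: [0.7, -0.8, -1.4]
width: 0.222
grip_force: 60.0
```

```bash
cat > hough.py <<'E'
from look import *
def circ(cam,name=None):
    c=calibration(cam);q,d=read_camera(cam);C=cloud(c,d)
    if name:cv2.imwrite(name,q)
    x,y,z=C[...,0],C[...,1],C[...,2]
    Q=C[(np.hypot(x-DC[0],y-DC[1])<.1)&(z>.037)&(z<.047)][:,:2]
    for _ in range(8):
        A=np.c_[2*Q,np.ones(len(Q))];s=np.linalg.lstsq(A,(Q**2).sum(1),rcond=None)[0];r=np.sqrt(s[2]+s[:2]@s[:2]);Q=Q[abs(np.linalg.norm(Q-s[:2],axis=1)-r)<.006]
    dc=s[:2];rr=np.hypot(x-dc[0],y-dc[1]);L=C[(rr>.081)&(rr<.1)&(z>.02)&(z<.055)][:,:2]-dc
    for _ in range(3):
        a=np.arctan2(L[:,1],L[:,0]);yd=np.angle(np.exp(2j*a).mean())/2;L=L[abs(np.sin(a-yd))<.35]
    print(cam,"centre",dc,r,"lug yaw",np.degrees(yd))
    e=np.array([np.cos(yd),np.sin(yd)]);n=np.array([-e[1],e[0]])
    u0=proj(c,np.r_[dc,.021]);pr=np.linalg.norm(proj(c,np.r_[dc+.009*E,.021])-u0);f=45/pr
    x0,y0=(u0-5.5*pr).astype(int).clip(0);x1,y1=(u0+5.5*pr).astype(int);hs=cv2.cvtColor(q,cv2.COLOR_BGR2HSV)
    for nm,ch in(("orange",((hs[...,1]>130)*255).astype(np.uint8)),("grey",(((hs[...,1]<90)&(hs[...,2]<160))*255).astype(np.uint8))):
        g=cv2.GaussianBlur(cv2.resize(ch[y0:y1,x0:x1],None,fx=f,fy=f,interpolation=1),(0,0),4)
        h=cv2.HoughCircles(g,cv2.HOUGH_GRADIENT,1,70,param1=80,param2=12,minRadius=38,maxRadius=51)
        P=[]
        for X,Y,_ in ([] if h is None else h[0]):
            p=plane(c,(X/f+x0,Y/f+y0),.021)[:2]-dc
            if np.hypot(*p)<.05:P.append((round(p@e*1000),round(p@n*1000)))
        print("  ",nm,len(P),P)
E
python3 - <<'E'
from hough import *
print(read_state()["time"]);circ("wrist","pics/w8.png");circ("wrist")
s=read_state();plan([[*(DC+.036*E+.016*N),s["tool_pos"][2]]])
E
```

```text
16.075
wrist centre [0.5055 0.2197] 0.07142253039942642 lug yaw -27.211885344552268
   orange 6 [(23, -5), (15, -21), (-19, 18), (15, 28), (-20, -30), (12, 9)]
   grey 11 [(-31, 5), (-11, -15), (-20, 19), (13, 10), (-1, 21), (-28, -13), (5, -7), (-1, -31), (14, -21), (22, -6), (14, 26)]
wrist centre [0.5054 0.2197] 0.07142494377848921 lug yaw -27.178503934751404
   orange 6 [(15, -21), (23, -5), (-20, -30), (-20, 18), (15, 28), (13, 10)]
   grey 11 [(-11, -15), (-1, -30), (-31, 5), (-29, -13), (-1, 21), (5, -6), (-20, 18), (11, 11), (22, -6), (14, -22), (14, 26)]
-> [0.5428 0.2184 0.1859] shift mm [102.4 -10.3  -0. ]
tool yaw 23.678057332708693 z [-0.  0. -1.]
```

Settled, and the counts hold. I'll start back and check with the top camera once the arm is out of its view.

Run:
```python
from h import *
plan([[.41,.1,.186],[.385,-.05,.186],[.395,-.2,.186],[.4118,-.3179,.186]])
```

```text
-> [0.41  0.1   0.186] shift mm [-66.7  44.7  -0.1]
-> [ 0.385 -0.05   0.186] shift mm [-149.9  172.1   -0.1]
-> [ 0.395 -0.2    0.186] shift mm [-200.9  313.5   -0.1]
-> [ 0.4118 -0.3179  0.186 ] shift mm [-232.9  428.2   -0.1]
tool yaw 23.678057332708693 z [-0.  0. -1.]
```

Request:
step_arm(
  commands=[
    {"fingers": 1,"dx": -0.033,"dy": 0.022,"dz": 0,"roll": 0},
    {"fingers": 1,"dx": -0.067,"dy": 0.045,"dz": 0,"roll": 0},
    {"fingers": 1,"dx": -0.095,"dy": 0.088,"dz": 0,"roll": 0},
    {"fingers": 1,"dx": -0.123,"dy": 0.131,"dz": 0,"roll": 0},
    {"fingers": 1,"dx": -0.15,"dy": 0.172,"dz": 0,"roll": 0},
    {"fingers": 1,"dx": -0.15,"dy": 0.172,"dz": 0,"roll": 0},
  ],
)

```text
time: 16.92
tool_pos: [0.3844, -0.0527, 0.1861]
tcp_rot: [3.076, 0.635, 0.001]
wrist_force: [-0.2, -0.6, -1.6]
width: 0.228
grip_force: 60.0
```

Run:
```python
from hough import *
s=read_state();print(s["time"],s["tool_pos"],s["q"]);circ("top");circ("side")
plan([[.395,-.2,.186],[.4118,-.3179,.186],[.4118,-.3179,.1285]])
```

```text
16.925 [ 0.3844 -0.0527  0.1861] [-0.1998 -0.274   2.224  -0.0009  1.1908  0.9639]
top centre [0.5034 0.2211] 0.07185288485734322 lug yaw -27.650212748955788
   orange 2 [(-17, -30), (16, 26)]
   grey 2 [(0, 17), (-18, 17)]
side centre [0.5034 0.2223] 0.07165118292234743 lug yaw -28.079997272239805
   orange 6 [(16, 25), (-18, 16), (15, -22), (12, 9), (8, -8), (29, 15)]
   grey 6 [(-33, 4), (11, 8), (3, 19), (-12, 4), (16, -22), (-12, -32)]
-> [ 0.395 -0.2    0.186] shift mm [-50.6 141.4  -0.1]
-> [ 0.4118 -0.3179  0.186 ] shift mm [-82.3 256.2  -0.2]
-> [ 0.4118 -0.3179  0.1285] shift mm [-82.3 256.2  57.3]
tool yaw 23.55027756818497 z [ 0.0005  0.0006 -1.    ]
```

Run:
```python
from look import *
p,d=read_camera("top");c=calibration("top");dc=np.array([.5034,.2211]);hs=cv2.cvtColor(p,cv2.COLOR_BGR2HSV)
yd=np.radians(-27.7);e=np.array([np.cos(yd),np.sin(yd)]);n=np.array([-e[1],e[0]])
for q in[(-31,5),(-28,-13),(-1,21),(5,-7),(12,9)]:
    u=proj(c,np.r_[dc+(q[0]*e+q[1]*n)/1000,.021]);X=[]
    for v in range(int(u[1])-7,int(u[1])+8):
        for w in range(int(u[0])-7,int(u[0])+8):
            P=plane(c,(w,v),.021)[:2]-dc;P=np.array([P@e,P@n])*1000
            if np.hypot(*(P-q))<10 and hs[v,w,1]<110 and hs[v,w,2]<105:X.append(P)
    print(q,len(X),np.mean(X,0) if X else None)
cv2.imwrite("pics/t8.png",p)
```

```text
(-31, 5) 20 [-30.8374   0.8225]
(-28, -13) 19 [-27.9508 -14.3256]
(-1, 21) 16 [-0.1875 17.5627]
(5, -7) 20 [  4.2462 -11.0098]
(12, 9) 0 None
```

The top camera leaves only 1–5 mm margin for that grey bead, which is too thin. There is ample time, so I go back, enter at the free spot near dish (36,16) mm, and stir on.

Run:
```python
from look import *
W=DC+.036*E+.016*N;print(W);plan([[.41,.1,.186],[*W,.186]])
```

```text
[0.5428 0.2184]
-> [0.41  0.1   0.186] shift mm [  82.9 -127.     0.1]
-> [0.5428 0.2184 0.186 ] shift mm [ 252.  -182.1    0.2]
tool yaw 23.650201367557752 z [ 0.0003  0.0006 -1.    ]
```

Request:
step_arm(
  commands=[
    {"fingers": 1,"dx": 0.027,"dy": -0.042,"dz": 0,"roll": 0},
    {"fingers": 1,"dx": 0.055,"dy": -0.085,"dz": 0,"roll": 0},
    {"fingers": 1,"dx": 0.083,"dy": -0.127,"dz": 0,"roll": 0},
    {"fingers": 1,"dx": 0.13,"dy": -0.142,"dz": 0,"roll": 0},
    {"fingers": 1,"dx": 0.18,"dy": -0.158,"dz": 0,"roll": 0},
    {"fingers": 1,"dx": 0.225,"dy": -0.173,"dz": 0,"roll": 0},
    {"fingers": 1,"dx": 0.252,"dy": -0.182,"dz": 0,"roll": 0},
    {"fingers": 1,"dx": 0.252,"dy": -0.182,"dz": 0,"roll": 0},
  ],
)

```text
time: 18.08
tool_pos: [0.543, 0.2214, 0.1853]
tcp_rot: [-3.073, -0.651, 0.0]
wrist_force: [-0.5, -0.2, -2.9]
width: 0.223
grip_force: 60.2
```

Run:
```python
from hough import *
s=read_state();print(s["time"],s["tool_pos"],s["wrist_force"]);circ("wrist","pics/w9.png")
W=DC+.036*E+.016*N;plan([[*W,s["tool_pos"][2]],[*W,.116]])
R=Ro.from_rotvec(s["tcp_rot"]).as_matrix()
for k in range(17):
    a=YD+np.arctan2(16,36)+k*2*np.pi/16;r=max(.0394-.003*k,.022);P=np.r_[DC+r*np.array([np.cos(a),np.sin(a)])-W,0];print(k,np.round(R.T@P*1000,1)[:2],end=" ")
```

```text
18.075 [0.543  0.2214 0.1853] [-0.5134 -0.1821 -2.8674]
wrist centre [0.5047 0.2181] 0.07321319558378904 lug yaw -26.765569800041373
   orange 5 [(-19, 19), (15, 29), (15, -20), (13, 11), (-14, -42)]
   grey 4 [(-1, 23), (-32, 7), (-9, -12), (19, -1)]
-> [0.5428 0.2184 0.1853] shift mm [ 0.1  2.  -0.2]
-> [0.5428 0.2184 0.116 ] shift mm [ 0.2  2.  69.1]
tool yaw 23.884539632672805 z [-0.0016 -0.0004 -1.    ]
0 [0. 0.] 1 [  1.4 -15. ] 2 [ -3.  -28.2] 3 [-11.5 -37.8] 4 [-22.1 -42.6] 5 [-32.6 -42.6] 6 [-41.4 -39.4] 7 [-48.9 -35.3] 8 [-54.3 -28.6] 9 [-56.8 -20.4] 10 [-55.9 -11.8] 11 [-51.8  -4.3] 12 [-45.1   1.1] 13 [-36.9   3.6] 14 [-28.3   2.7] 15 [-20.8  -1.4] 16 [-15.4  -8.1]
```

Request:
step_arm(
  commands=[
    {"fingers": 1,"dx": 0,"dy": 0,"dz": 0.01,"roll": 0},
    {"fingers": 1,"dx": 0,"dy": 0,"dz": 0.03,"roll": 0},
    {"fingers": 1,"dx": 0,"dy": 0,"dz": 0.05,"roll": 0},
    {"fingers": 1,"dx": 0,"dy": 0,"dz": 0.066,"roll": 0},
    {"fingers": 1,"dx": 0,"dy": 0,"dz": 0.07,"roll": 0},
    {"fingers": 1,"dx": 0,"dy": 0,"dz": 0.07,"roll": 0},
  ],
)

```text
time: 18.88
tool_pos: [0.5425, 0.2177, 0.1155]
tcp_rot: [3.075, 0.644, -0.001]
wrist_force: [-0.3, -0.2, -1.5]
width: 0.225
grip_force: 60.2
```

Request:
step_arm(
  commands=[
    {"fingers": 1,"dx": 0.0014,"dy": -0.015,"dz": 0,"roll": 0},
    {"fingers": 1,"dx": -0.003,"dy": -0.0282,"dz": 0,"roll": 0},
    {"fingers": 1,"dx": -0.0115,"dy": -0.0378,"dz": 0,"roll": 0},
    {"fingers": 1,"dx": -0.0221,"dy": -0.0426,"dz": 0,"roll": 0},
    {"fingers": 1,"dx": -0.0326,"dy": -0.0426,"dz": 0,"roll": 0},
    {"fingers": 1,"dx": -0.0414,"dy": -0.0394,"dz": 0,"roll": 0},
    {"fingers": 1,"dx": -0.0489,"dy": -0.0353,"dz": 0,"roll": 0},
    {"fingers": 1,"dx": -0.0543,"dy": -0.0286,"dz": 0,"roll": 0},
  ],
)

```text
time: 19.88
tool_pos: [0.4811, 0.2216, 0.1159]
tcp_rot: [-3.075, -0.644, -0.0]
wrist_force: [0.9, 0.1, -1.7]
width: 0.223
grip_force: 60.1
```

Request:
step_arm(
  commands=[
    {"fingers": 1,"dx": -0.0025,"dy": 0.0082,"dz": 0,"roll": 0},
    {"fingers": 1,"dx": -0.0016,"dy": 0.0168,"dz": 0,"roll": 0},
    {"fingers": 1,"dx": 0.0025,"dy": 0.0243,"dz": 0,"roll": 0},
    {"fingers": 1,"dx": 0.0092,"dy": 0.0297,"dz": 0,"roll": 0},
    {"fingers": 1,"dx": 0.0174,"dy": 0.0322,"dz": 0,"roll": 0},
    {"fingers": 1,"dx": 0.026,"dy": 0.0313,"dz": 0,"roll": 0},
    {"fingers": 1,"dx": 0.0335,"dy": 0.0272,"dz": 0,"roll": 0},
    {"fingers": 1,"dx": 0.0389,"dy": 0.0205,"dz": 0,"roll": 0},
  ],
)

```text
time: 20.88
tool_pos: [0.5256, 0.2198, 0.1158]
tcp_rot: [-3.075, -0.645, -0.0]
wrist_force: [-0.2, 0.1, -1.7]
width: 0.224
grip_force: 60.3
```

Request:
step_arm(
  commands=[
    {"fingers": 1,"dx": 0.0025,"dy": -0.0082,"dz": 0,"roll": 0},
    {"fingers": 1,"dx": 0.0016,"dy": -0.0168,"dz": 0,"roll": 0},
    {"fingers": 1,"dx": -0.0025,"dy": -0.0243,"dz": 0,"roll": 0},
    {"fingers": 1,"dx": -0.0092,"dy": -0.0297,"dz": 0,"roll": 0},
    {"fingers": 1,"dx": -0.0174,"dy": -0.0322,"dz": 0,"roll": 0},
    {"fingers": 1,"dx": -0.026,"dy": -0.0313,"dz": 0,"roll": 0},
    {"fingers": 1,"dx": -0.0335,"dy": -0.0272,"dz": 0,"roll": 0},
    {"fingers": 1,"dx": -0.0389,"dy": -0.0205,"dz": 0,"roll": 0},
  ],
)

```text
time: 21.88
tool_pos: [0.4809, 0.2216, 0.1158]
tcp_rot: [3.075, 0.645, -0.0]
wrist_force: [-0.5, -0.4, -0.4]
width: 0.223
grip_force: 60.1
```

Request:
step_arm(
  commands=[
    {"fingers": 1,"dx": 0,"dy": 0,"dz": -0.005,"roll": 0},
    {"fingers": 1,"dx": 0,"dy": 0,"dz": -0.025,"roll": 0},
    {"fingers": 1,"dx": 0,"dy": 0,"dz": -0.055,"roll": 0},
    {"fingers": 1,"dx": 0,"dy": 0,"dz": -0.07,"roll": 0},
    {"fingers": 1,"dx": -0.02,"dy": 0.013,"dz": -0.07,"roll": 0},
    {"fingers": 1,"dx": -0.055,"dy": 0.037,"dz": -0.07,"roll": 0},
    {"fingers": 1,"dx": -0.06,"dy": 0.04,"dz": -0.07,"roll": 0},
    {"fingers": 1,"dx": -0.06,"dy": 0.04,"dz": -0.07,"roll": 0},
  ],
)

```text
time: 22.88
tool_pos: [0.4426, 0.1615, 0.186]
tcp_rot: [-3.075, -0.643, -0.001]
wrist_force: [0.1, -0.0, -0.6]
width: 0.227
grip_force: 60.1
```

Run:
```python
from hough import *
s=read_state();print(s["time"],s["tool_pos"],s["wrist_force"],s["width"]);circ("wrist","pics/w10.png");circ("side","pics/s10.png")
```

```text
22.875 [0.4426 0.1615 0.186 ] [ 0.0886 -0.003  -0.5679] 0.22683185014691262
wrist centre [0.5053 0.2196] 0.07143931887559271 lug yaw -27.237269348898028
   orange 6 [(26, -2), (6, -31), (-3, 15), (-29, -22), (-19, 26), (-33, -5)]
   grey 8 [(-15, 2), (14, 20), (-11, -26), (12, -14), (-4, 15), (26, -3), (-3, -11), (-18, 24)]
side centre [0.5035 0.2222] 0.07168779096928005 lug yaw -28.039885883096023
   orange 7 [(-17, 23), (28, -4), (-31, -8), (10, -34), (-16, -15), (-6, -37), (5, -17)]
   grey 4 [(15, 19), (1, 15), (-8, -38), (-5, -24)]
```

```bash
cat > hough2.py <<'E'
from look import *
def greedy(cam,img,c,dc,yd,zc=.021,vmax=165):
    "bead by bead: rectify by ray-casting onto the bead plane, then peak of colour mask * disc"
    e=np.array([np.cos(yd),np.sin(yd)]);n=np.array([-e[1],e[0]]);g=np.arange(-50,50.5,.5)
    X,Y=np.meshgrid(g,g);P=np.stack([dc[0]+(X*e[0]+Y*n[0])/1000,dc[1]+(X*e[1]+Y*n[1])/1000,np.full_like(X,zc)],-1)
    K=np.array(c["intrinsics"]);T=np.array(c["world_to_cam"]);p=P@T[:3,:3].T+T[:3,3]
    u=(K[0,0]*p[...,0]/-p[...,2]+K[0,2]).astype(np.float32);v=(-K[1,1]*p[...,1]/-p[...,2]+K[1,2]).astype(np.float32)
    q=cv2.remap(img,u,v,cv2.INTER_LINEAR);hs=cv2.cvtColor(q,cv2.COLOR_BGR2HSV);out={}
    disc=((X[80:121,80:121]**2+Y[80:121,80:121]**2)<=9.3**2).astype(np.float32);disc/=disc.sum()
    for nm,m in(("orange",hs[...,1]>120),("grey",(hs[...,1]<90)&(hs[...,2]<vmax))):
        m=(m&(np.hypot(X,Y)<48)).astype(np.float32);L=[]
        for _ in range(7):
            s=cv2.filter2D(m,-1,disc,borderType=cv2.BORDER_CONSTANT);i=np.unravel_index(s.argmax(),s.shape)
            if s[i]<.55:break
            L.append((float(X[i]),float(Y[i]),round(float(s[i]),2)));m[np.hypot(X-X[i],Y-Y[i])<9.5]=0
        out[nm]=L;print(cam,nm,len(L),L,"n+ %d n- %d"%(sum(l[1]>0 for l in L),sum(l[1]<0 for l in L)))
    return out
E
python3 - <<'E'
from hough2 import *
greedy("w",cv2.imread("pics/w10.png"),calibration("wrist"),np.array([.5053,.2196]),np.radians(-27.3))
E
```

```text
w orange 6 [(-28.5, -20.5, 0.89), (-18.0, 26.5, 0.89), (6.5, -30.0, 0.88), (26.5, -1.5, 0.87), (-3.5, 16.0, 0.87), (-32.5, -4.0, 0.86)] n+ 2 n- 4
w grey 6 [(5.5, -7.5, 0.98), (-16.0, 3.0, 0.96), (13.0, 20.5, 0.95), (-11.0, -25.5, 0.94), (9.0, 4.0, 0.68), (14.0, -14.0, 0.61)] n+ 3 n- 3
```

Six of each are found, but two of the three +y greys sit only 3–4 mm over the line. I'll make one more stroke: enter at (30,-28), sweep in and push the grey group towards +y.

Run:
```python
from look import *
s=read_state();dc=np.array([.5042,.2204]);print(s["time"],s["tool_pos"])
f=lambda x,y,z:np.r_[dc+(x*E+y*N)/1000,z]
plan([f(30,-28,.186),f(30,-28,.116),f(20,-31,.116),f(17,-29,.116),f(15,-20,.116),f(14.5,-13,.116)])
```

```text
22.975 [0.4432 0.1621 0.1861]
-> [0.5177 0.1816 0.186 ] shift mm [76.1 12.   0.2]
-> [0.5177 0.1816 0.116 ] shift mm [76.  12.  70.2]
-> [0.5074 0.1837 0.116 ] shift mm [67.4  6.1 70.2]
-> [0.5057 0.1868 0.116 ] shift mm [67.1  2.5 70.2]
-> [0.5081 0.1957 0.116 ] shift mm [72.9 -4.7 70.2]
-> [0.511  0.2021 0.116 ] shift mm [78.1 -9.4 70.2]
tool yaw 23.678394747389767 z [ 0.0009  0.0006 -1.    ]
```

Request:
step_arm(
  commands=[
    {"fingers": 1,"dx": 0.04,"dy": 0.006,"dz": 0,"roll": 0},
    {"fingers": 1,"dx": 0.076,"dy": 0.012,"dz": 0,"roll": 0},
    {"fingers": 1,"dx": 0.076,"dy": 0.012,"dz": 0,"roll": 0},
    {"fingers": 1,"dx": 0.076,"dy": 0.012,"dz": 0.015,"roll": 0},
    {"fingers": 1,"dx": 0.076,"dy": 0.012,"dz": 0.04,"roll": 0},
    {"fingers": 1,"dx": 0.076,"dy": 0.012,"dz": 0.062,"roll": 0},
    {"fingers": 1,"dx": 0.076,"dy": 0.012,"dz": 0.07,"roll": 0},
    {"fingers": 1,"dx": 0.076,"dy": 0.012,"dz": 0.07,"roll": 0},
  ],
)

```text
time: 23.98
tool_pos: [0.5161, 0.1811, 0.1153]
tcp_rot: [3.075, 0.645, -0.002]
wrist_force: [0.8, 0.1, -1.7]
width: 0.233
grip_force: 60.2
```

Request:
step_arm(
  commands=[
    {"fingers": 1,"dx": -0.0045,"dy": -0.003,"dz": 0,"roll": 0},
    {"fingers": 1,"dx": -0.0087,"dy": -0.0059,"dz": 0,"roll": 0},
    {"fingers": 1,"dx": -0.009,"dy": -0.0095,"dz": 0,"roll": 0},
    {"fingers": 1,"dx": -0.006,"dy": -0.0132,"dz": 0,"roll": 0},
    {"fingers": 1,"dx": -0.0031,"dy": -0.0167,"dz": 0,"roll": 0},
    {"fingers": 1,"dx": -0.0005,"dy": -0.019,"dz": 0,"roll": 0},
    {"fingers": 1,"dx": 0.0021,"dy": -0.0214,"dz": 0,"roll": 0},
    {"fingers": 1,"dx": 0.0021,"dy": -0.0214,"dz": 0,"roll": 0},
  ],
)

```text
time: 24.98
tool_pos: [0.5104, 0.2018, 0.1158]
tcp_rot: [-3.075, -0.645, -0.0]
wrist_force: [-0.2, 0.3, -1.8]
width: 0.229
grip_force: 60.3
```

Request:
step_arm(
  commands=[
    {"fingers": 1,"dx": 0,"dy": 0,"dz": -0.01,"roll": 0},
    {"fingers": 1,"dx": 0,"dy": 0,"dz": -0.035,"roll": 0},
    {"fingers": 1,"dx": 0,"dy": 0,"dz": -0.06,"roll": 0},
    {"fingers": 1,"dx": 0,"dy": 0,"dz": -0.07,"roll": 0},
    {"fingers": 1,"dx": -0.035,"dy": 0.01,"dz": -0.07,"roll": 0},
    {"fingers": 1,"dx": -0.075,"dy": 0.025,"dz": -0.07,"roll": 0},
    {"fingers": 1,"dx": -0.08,"dy": 0.03,"dz": -0.07,"roll": 0},
    {"fingers": 1,"dx": -0.08,"dy": 0.03,"dz": -0.07,"roll": 0},
  ],
)

```text
time: 25.98
tool_pos: [0.4492, 0.1417, 0.186]
tcp_rot: [-3.075, -0.643, -0.001]
wrist_force: [-0.3, -0.0, -1.1]
width: 0.225
grip_force: 60.2
```

Run:
```python
from hough2 import *
from hough import circ
s=read_state();print(s["time"],s["tool_pos"],s["wrist_force"],s["width"]);circ("wrist","pics/w11.png")
greedy("w",cv2.imread("pics/w11.png"),calibration("wrist"),np.array([.5053,.2196]),np.radians(-27.3))
plan([[.41,.1,.186],[.385,-.05,.186],[.395,-.2,.186],[.4118,-.3179,.186]])
```

```text
25.975 [0.4492 0.1417 0.186 ] [-0.2828 -0.0222 -1.0898] 0.22495264068031365
wrist centre [0.5053 0.2195] 0.07150499373226032 lug yaw -27.166466735659377
   orange 6 [(-34, 0), (-37, -17), (30, 8), (-5, -22), (-2, 16), (-15, 26)]
   grey 9 [(1, 34), (-2, 15), (15, 22), (29, 7), (-17, 26), (-20, -14), (-16, 8), (-38, -18), (-4, -21)]
w orange 6 [(-1.5, 16.5, 0.92), (-33.5, 0.5, 0.91), (-16.5, 26.0, 0.89), (-4.5, -21.0, 0.88), (30.0, 8.5, 0.88), (-37.0, -17.0, 0.85)] n+ 4 n- 2
w grey 6 [(-16.5, 7.0, 0.99), (12.5, 3.5, 0.99), (15.0, 22.0, 0.97), (-19.5, -11.5, 0.96), (1.0, 33.5, 0.96), (-3.0, -3.5, 0.88)] n+ 4 n- 2
-> [0.41  0.1   0.186] shift mm [-53.2  22.7   0.1]
-> [ 0.385 -0.05   0.186] shift mm [-136.3  150.1   -0.1]
-> [ 0.395 -0.2    0.186] shift mm [-187.3  291.5   -0.1]
-> [ 0.4118 -0.3179  0.186 ] shift mm [-219.2  406.2   -0.2]
tool yaw 23.644559014976352 z [ 0.0011  0.0006 -1.    ]
```

Counts now are grey 4/2 and orange 4/2, again with beads near the line. I'll enter at the free place (30,-22), sweep ccw about 150° to carry the ring round, and check before lifting.

Run:
```python
from look import *
s=read_state();dc=np.array([.5042,.2204]);print(s["time"],s["tool_pos"])
f=lambda x,y,z:np.r_[dc+(x*E+y*N)/1000,z]
plan([f(31,-22,.186)]);R=Ro.from_rotvec(s["tcp_rot"]).as_matrix()
for k in range(13):
    a=np.arctan2(-22,31)+np.radians(20)*k;r=38-1.4*min(k,6);print(k,np.round(R.T@(f(r*np.cos(a),r*np.sin(a),0)-f(31,-22,0))*1000,1)[:2],np.round([r*np.cos(a),r*np.sin(a)]))
```

```text
26.025 [0.4496 0.1421 0.1861]
-> [0.5214 0.1865 0.186 ] shift mm [ 83.5 -11.9   0.2]
tool yaw 23.644559014976352 z [ 0.0011  0.0006 -1.    ]
0 [-0. -0.] [ 31. -22.]
1 [12.3 -4.3] [ 35. -10.]
2 [ 22.  -12.3] [35.  3.]
3 [ 28.1 -22.7] [31. 14.]
4 [ 30.1 -34.1] [23. 23.]
5 [ 28.1 -45. ] [13. 28.]
6 [ 22.7 -54.2] [ 3. 29.]
7 [ 15.6 -61.7] [-7. 29.]
8 [  6.4 -66.3] [-17.  24.]
9 [ -3.8 -67.5] [-24.  17.]
10 [-13.8 -65.2] [-29.   8.]
11 [-22.4 -59.5] [-30.  -2.]
12 [-28.5 -51.3] [-27. -12.]
```

Sweep to k = 8 (about 125°).

Request:
step_arm(
  commands=[
    {"fingers": 1,"dx": 0.042,"dy": -0.006,"dz": 0,"roll": 0},
    {"fingers": 1,"dx": 0.0835,"dy": -0.012,"dz": 0,"roll": 0},
    {"fingers": 1,"dx": 0.0835,"dy": -0.012,"dz": 0,"roll": 0},
    {"fingers": 1,"dx": 0.0835,"dy": -0.012,"dz": 0.015,"roll": 0},
    {"fingers": 1,"dx": 0.0835,"dy": -0.012,"dz": 0.04,"roll": 0},
    {"fingers": 1,"dx": 0.0835,"dy": -0.012,"dz": 0.062,"roll": 0},
    {"fingers": 1,"dx": 0.0835,"dy": -0.012,"dz": 0.07,"roll": 0},
    {"fingers": 1,"dx": 0.0835,"dy": -0.012,"dz": 0.07,"roll": 0},
  ],
)

```text
time: 27.02
tool_pos: [0.5198, 0.1861, 0.1152]
tcp_rot: [3.075, 0.644, -0.002]
wrist_force: [0.2, -0.4, -2.2]
width: 0.228
grip_force: 60.2
```

Request:
step_arm(
  commands=[
    {"fingers": 1,"dx": 0.0123,"dy": -0.0043,"dz": 0,"roll": 0},
    {"fingers": 1,"dx": 0.022,"dy": -0.0123,"dz": 0,"roll": 0},
    {"fingers": 1,"dx": 0.0281,"dy": -0.0227,"dz": 0,"roll": 0},
    {"fingers": 1,"dx": 0.0301,"dy": -0.0341,"dz": 0,"roll": 0},
    {"fingers": 1,"dx": 0.0281,"dy": -0.045,"dz": 0,"roll": 0},
    {"fingers": 1,"dx": 0.0227,"dy": -0.0542,"dz": 0,"roll": 0},
    {"fingers": 1,"dx": 0.0156,"dy": -0.0617,"dz": 0,"roll": 0},
    {"fingers": 1,"dx": 0.0064,"dy": -0.0663,"dz": 0,"roll": 0},
  ],
)

```text
time: 28.02
tool_pos: [0.4989, 0.2499, 0.1158]
tcp_rot: [3.075, 0.645, -0.0]
wrist_force: [-0.4, -1.0, -1.9]
width: 0.221
grip_force: 60.2
```

Run:
```python
from hough2 import *
s=read_state();print(s["time"],s["tool_pos"],s["wrist_force"],s["width"])
c=calibration("wrist");p,d=read_camera("wrist");cv2.imwrite("pics/w12.png",p);greedy("w",p,c,np.array([.5053,.2190]),np.radians(-27.3))
c=calibration("side");p,d=read_camera("side");cv2.imwrite("pics/s12.png",p);greedy("s",p,c,np.array([.5035,.2222]),np.radians(-28),vmax=130)
```

```text
28.025 [0.4989 0.2499 0.1158] [-0.3645 -0.9947 -1.9311] 0.2208487553042953
w orange 4 [(13.0, -10.5, 0.94), (-5.0, 34.5, 0.92), (-39.5, -10.0, 0.89), (-22.5, -30.0, 0.58)] n+ 1 n- 3
w grey 7 [(-32.0, 8.5, 1.0), (-18.0, -12.5, 0.98), (-2.5, -1.0, 0.97), (-1.5, -21.5, 0.97), (11.5, 10.0, 0.96), (-11.0, -39.0, 0.76), (-30.0, -25.5, 0.71)] n+ 2 n- 5
s orange 5 [(-32.0, 1.0, 0.98), (-16.5, -33.0, 0.96), (-27.5, -17.0, 0.93), (-14.0, 0.5, 0.87), (16.5, -9.5, 0.87)] n+ 2 n- 3
s grey 6 [(-2.5, -17.5, 0.97), (-34.0, 18.5, 0.9), (29.5, 2.5, 0.83), (-24.0, 33.5, 0.79), (3.5, -1.0, 0.76), (37.5, -12.0, 0.61)] n+ 3 n- 3
```

Run:
```python
from look import *
s=read_state();R=Ro.from_rotvec(s["tcp_rot"]).as_matrix();g=lambda k:(max(29-1.2*k,18),np.radians(125+22.5*k))
def T(k):
    r,a=g(k);return R.T@np.r_[(r*np.cos(a)*E+r*np.sin(a)*N),0]
for b in(0,8):
    print([tuple(np.round((T(b+i)-T(b))[:2],1).tolist()) for i in range(1,9)])
```

```text
[(-11.1, 0.2), (-20.9, 4.4), (-28.0, 11.8), (-31.4, 20.9), (-31.1, 30.2), (-27.4, 38.2), (-21.2, 43.8), (-13.8, 46.4)]
[(7.4, -0.5), (14.1, -2.8), (19.5, -7.3), (22.8, -13.5), (23.4, -20.5), (21.3, -27.2), (16.8, -32.6), (10.6, -35.9)]
```

Request:
step_arm(
  commands=[
    {"fingers": 1,"dx": -0.0111,"dy": 0.0002,"dz": 0,"roll": 0},
    {"fingers": 1,"dx": -0.0209,"dy": 0.0044,"dz": 0,"roll": 0},
    {"fingers": 1,"dx": -0.028,"dy": 0.0118,"dz": 0,"roll": 0},
    {"fingers": 1,"dx": -0.0314,"dy": 0.0209,"dz": 0,"roll": 0},
    {"fingers": 1,"dx": -0.0311,"dy": 0.0302,"dz": 0,"roll": 0},
    {"fingers": 1,"dx": -0.0274,"dy": 0.0382,"dz": 0,"roll": 0},
    {"fingers": 1,"dx": -0.0212,"dy": 0.0438,"dz": 0,"roll": 0},
    {"fingers": 1,"dx": -0.0138,"dy": 0.0464,"dz": 0,"roll": 0},
  ],
)

```text
time: 29.12
tool_pos: [0.5067, 0.2015, 0.1158]
tcp_rot: [-3.075, -0.644, -0.0]
wrist_force: [0.9, 0.7, -1.5]
width: 0.225
grip_force: 60.2
```

Request:
step_arm(
  commands=[
    {"fingers": 1,"dx": 0.0074,"dy": -0.0005,"dz": 0,"roll": 0},
    {"fingers": 1,"dx": 0.0141,"dy": -0.0028,"dz": 0,"roll": 0},
    {"fingers": 1,"dx": 0.0195,"dy": -0.0073,"dz": 0,"roll": 0},
    {"fingers": 1,"dx": 0.0228,"dy": -0.0135,"dz": 0,"roll": 0},
    {"fingers": 1,"dx": 0.0234,"dy": -0.0205,"dz": 0,"roll": 0},
    {"fingers": 1,"dx": 0.0213,"dy": -0.0272,"dz": 0,"roll": 0},
    {"fingers": 1,"dx": 0.0168,"dy": -0.0326,"dz": 0,"roll": 0},
    {"fingers": 1,"dx": 0.0106,"dy": -0.0359,"dz": 0,"roll": 0},
  ],
)

```text
time: 30.12
tool_pos: [0.5005, 0.239, 0.1159]
tcp_rot: [3.075, 0.645, -0.0]
wrist_force: [0.3, -0.1, -2.1]
width: 0.227
grip_force: 60.3
```

Request:
step_arm(
  commands=[
    {"fingers": 1,"dx": 0,"dy": 0,"dz": -0.01,"roll": 0},
    {"fingers": 1,"dx": 0,"dy": 0,"dz": -0.035,"roll": 0},
    {"fingers": 1,"dx": 0,"dy": 0,"dz": -0.06,"roll": 0},
    {"fingers": 1,"dx": 0,"dy": 0,"dz": -0.07,"roll": 0},
    {"fingers": 1,"dx": -0.015,"dy": 0.04,"dz": -0.07,"roll": 0},
    {"fingers": 1,"dx": -0.035,"dy": 0.08,"dz": -0.07,"roll": 0},
    {"fingers": 1,"dx": -0.04,"dy": 0.085,"dz": -0.07,"roll": 0},
    {"fingers": 1,"dx": -0.04,"dy": 0.085,"dz": -0.07,"roll": 0},
  ],
)

```text
time: 31.12
tool_pos: [0.4984, 0.1446, 0.1857]
tcp_rot: [-3.075, -0.642, 0.0]
wrist_force: [-0.1, 0.8, -2.5]
width: 0.226
grip_force: 60.2
```

```bash
cat > chk.py <<'E'
from hough2 import *
from hough import circ
s=read_state();print(s["time"],s["tool_pos"],s["wrist_force"],s["width"]);circ("wrist","pics/chk.png")
greedy("w",cv2.imread("pics/chk.png"),calibration("wrist"),np.array([.5053,.2196]),np.radians(-27.3))
E
python3 chk.py
```

```text
31.125 [0.4984 0.1446 0.1857] [-0.0871  0.7664 -2.4983] 0.2262047983473882
wrist centre [0.5058 0.2195] 0.07150382247273383 lug yaw -27.261418208572913
   orange 6 [(16, 4), (-2, 33), (0, -22), (-29, -3), (0, -3), (-15, -13)]
   grey 9 [(-32, -22), (-33, 15), (-17, 25), (13, 22), (16, 4), (16, -14), (1, -4), (-1, 32), (-29, -2)]
w orange 6 [(0.5, -20.0, 0.93), (-29.5, -1.5, 0.92), (-1.5, 34.0, 0.92), (15.5, 5.5, 0.91), (-15.0, -12.0, 0.89), (0.0, -2.5, 0.87)] n+ 2 n- 4
w grey 6 [(-17.0, 23.5, 1.0), (-0.5, 16.0, 0.98), (-31.5, -21.0, 0.97), (17.0, -13.0, 0.97), (-33.0, 16.0, 0.95), (13.5, 23.0, 0.89)] n+ 4 n- 2
```

All counts are now at least two (orange 2/4, grey 4/2). Only orange (15.5,5.5) is thin. A short wedge stroke from (35,-4) inwards, between it and grey (17,-13), will push each deeper into its own half.

Run:
```python
from look import *
s=read_state();dc=np.array([.5045,.2202]);print(s["time"],s["tool_pos"])
f=lambda x,y,z:np.r_[dc+(x*E+y*N)/1000,z]
plan([f(36,-4,.186),f(18,-4,.186)]);plan([f(18,-4,.186)],pos=f(36,-4,.186))
```

```text
31.175 [0.4986 0.1452 0.1858]
-> [0.5345 0.1999 0.186 ] shift mm [ 54.8 -35.7  -0.2]
-> [0.5186 0.2083 0.186 ] shift mm [ 43.5 -49.7  -0.2]
tool yaw 23.646050527089713 z [ 0.      0.0006 -1.    ]
-> [0.5186 0.2083 0.186 ] shift mm [-11.2 -14.1   0. ]
tool yaw 23.646050527089713 z [ 0.      0.0006 -1.    ]
```

Request:
step_arm(
  commands=[
    {"fingers": 1,"dx": 0.03,"dy": -0.018,"dz": 0,"roll": 0},
    {"fingers": 1,"dx": 0.055,"dy": -0.0357,"dz": 0,"roll": 0},
    {"fingers": 1,"dx": 0.055,"dy": -0.0357,"dz": 0,"roll": 0},
    {"fingers": 1,"dx": 0.055,"dy": -0.0357,"dz": 0.015,"roll": 0},
    {"fingers": 1,"dx": 0.055,"dy": -0.0357,"dz": 0.04,"roll": 0},
    {"fingers": 1,"dx": 0.055,"dy": -0.0357,"dz": 0.062,"roll": 0},
    {"fingers": 1,"dx": 0.055,"dy": -0.0357,"dz": 0.07,"roll": 0},
    {"fingers": 1,"dx": 0.055,"dy": -0.0357,"dz": 0.07,"roll": 0},
  ],
)

```text
time: 32.17
tool_pos: [0.5337, 0.1992, 0.1149]
tcp_rot: [3.075, 0.644, -0.003]
wrist_force: [1.0, -0.0, -1.2]
width: 0.226
grip_force: 60.4
```

Request:
step_arm(
  commands=[
    {"fingers": 1,"dx": -0.002,"dy": -0.0025,"dz": 0,"roll": 0},
    {"fingers": 1,"dx": -0.004,"dy": -0.005,"dz": 0,"roll": 0},
    {"fingers": 1,"dx": -0.006,"dy": -0.0075,"dz": 0,"roll": 0},
    {"fingers": 1,"dx": -0.008,"dy": -0.01,"dz": 0,"roll": 0},
    {"fingers": 1,"dx": -0.01,"dy": -0.0125,"dz": 0,"roll": 0},
    {"fingers": 1,"dx": -0.0112,"dy": -0.0141,"dz": 0,"roll": 0},
    {"fingers": 1,"dx": -0.0112,"dy": -0.0141,"dz": 0,"roll": 0},
    {"fingers": 1,"dx": -0.0112,"dy": -0.0141,"dz": -0.005,"roll": 0},
  ],
)

```text
time: 33.17
tool_pos: [0.5182, 0.208, 0.1204]
tcp_rot: [3.075, 0.645, -0.002]
wrist_force: [-0.0, 0.0, -1.6]
width: 0.229
grip_force: 60.3
```

Request:
step_arm(
  commands=[
    {"fingers": 1,"dx": 0,"dy": 0,"dz": -0.01,"roll": 0},
    {"fingers": 1,"dx": 0,"dy": 0,"dz": -0.035,"roll": 0},
    {"fingers": 1,"dx": 0,"dy": 0,"dz": -0.06,"roll": 0},
    {"fingers": 1,"dx": 0,"dy": 0,"dz": -0.065,"roll": 0},
    {"fingers": 1,"dx": -0.03,"dy": 0.02,"dz": -0.065,"roll": 0},
    {"fingers": 1,"dx": -0.06,"dy": 0.045,"dz": -0.065,"roll": 0},
    {"fingers": 1,"dx": -0.068,"dy": 0.05,"dz": -0.065,"roll": 0},
    {"fingers": 1,"dx": -0.068,"dy": 0.05,"dz": -0.065,"roll": 0},
  ],
)

```text
time: 34.17
tool_pos: [0.4763, 0.1348, 0.1856]
tcp_rot: [-3.075, -0.643, 0.0]
wrist_force: [0.7, 1.3, -1.7]
width: 0.229
grip_force: 60.2
```

```bash
python3 chk.py; python3 -c "
from h import *
plan([[.41,.1,.186],[.385,-.05,.186],[.395,-.2,.186],[.4118,-.3179,.186]])"
```

```text
34.175 [0.4763 0.1348 0.1856] [ 0.7102  1.259  -1.7384] 0.22932618371844582
wrist centre [0.5055 0.2194] 0.07153423308415766 lug yaw -27.284099558596676
   orange 6 [(-2, -28), (-2, 32), (6, 9), (-16, -17), (-26, -2), (-9, -1)]
   grey 11 [(15, 26), (-28, 16), (-34, -20), (-21, 33), (6, -11), (-8, -1), (-2, 33), (-16, -16), (-28, -2), (6, 7), (-1, -27)]
w orange 6 [(-26.0, -1.5, 0.93), (-7.5, 0.5, 0.92), (-2.0, -26.0, 0.91), (-1.0, 34.0, 0.91), (6.5, 10.0, 0.88), (-16.0, -16.0, 0.87)] n+ 3 n- 3
w grey 7 [(-19.5, 22.5, 1.0), (-34.0, -19.0, 0.98), (15.0, 25.5, 0.96), (6.0, -10.5, 0.94), (-8.0, 17.5, 0.66), (-21.0, 33.0, 0.66), (-28.5, 15.5, 0.66)] n+ 5 n- 2
-> [0.41  0.1   0.186] shift mm [-75.4   5.5  -0.3]
-> [ 0.385 -0.05   0.186] shift mm [-158.4  132.9   -0.4]
-> [ 0.395 -0.2    0.186] shift mm [-209.4  274.3   -0.5]
-> [ 0.4118 -0.3179  0.186 ] shift mm [-241.3  389.1   -0.5]
tool yaw 23.644246742407073 z [ 0.0004  0.0006 -1.    ]
```

Every half now has at least two of each colour with 10 mm or more margin (orange +34, +10 / -26, -16; grey +25, +22 / -19, -10). Now I carry the stirrer back.

Request:
step_arm(
  commands=[
    {"fingers": 1,"dx": -0.04,"dy": 0.003,"dz": 0,"roll": 0},
    {"fingers": 1,"dx": -0.075,"dy": 0.006,"dz": 0,"roll": 0},
    {"fingers": 1,"dx": -0.105,"dy": 0.05,"dz": 0,"roll": 0},
    {"fingers": 1,"dx": -0.132,"dy": 0.092,"dz": 0,"roll": 0},
    {"fingers": 1,"dx": -0.158,"dy": 0.133,"dz": 0,"roll": 0},
    {"fingers": 1,"dx": -0.176,"dy": 0.183,"dz": 0,"roll": 0},
    {"fingers": 1,"dx": -0.194,"dy": 0.233,"dz": 0,"roll": 0},
    {"fingers": 1,"dx": -0.209,"dy": 0.274,"dz": 0,"roll": 0},
  ],
)

```text
time: 35.22
tool_pos: [0.3964, -0.2018, 0.1863]
tcp_rot: [3.074, 0.644, 0.002]
wrist_force: [-0.0, -0.4, -2.2]
width: 0.225
grip_force: 60.4
```

```bash
python3 -c "
from h import *
s=read_state();print(s['time'],s['tool_pos'])
plan([[.4194,-.3138,.186],[.4194,-.3138,.125]])"
```

```text
35.225 [ 0.3964 -0.2018  0.1863]
-> [ 0.4194 -0.3138  0.186 ] shift mm [-23.9 111.8   0.4]
-> [ 0.4194 -0.3138  0.125 ] shift mm [-24.  111.8  61.4]
tool yaw 23.66776923490281 z [ 0.0016 -0.0004 -1.    ]
```

Request:
step_arm(
  commands=[
    {"fingers": 1,"dx": -0.01,"dy": 0.045,"dz": 0,"roll": 0},
    {"fingers": 1,"dx": -0.02,"dy": 0.09,"dz": 0,"roll": 0},
    {"fingers": 1,"dx": -0.024,"dy": 0.112,"dz": 0,"roll": 0},
    {"fingers": 1,"dx": -0.024,"dy": 0.112,"dz": 0.02,"roll": 0},
    {"fingers": 1,"dx": -0.024,"dy": 0.112,"dz": 0.045,"roll": 0},
    {"fingers": 1,"dx": -0.024,"dy": 0.112,"dz": 0.0605,"roll": 0},
    {"fingers": 1,"dx": -0.024,"dy": 0.112,"dz": 0.0605,"roll": 0},
  ],
)

```text
time: 36.1
tool_pos: [0.4176, -0.3107, 0.1238]
tcp_rot: [-3.072, -0.645, 0.003]
wrist_force: [0.3, -0.3, -1.6]
width: 0.228
grip_force: 60.3
```

Run:
```python
from h import *
s=read_state();tp=np.array(s['tool_pos']);print(s['time'],tp,s["width"])
ct,cs=calibration("top"),calibration("side");p,d=read_camera("side");C=cloud(cs,d);cv2.imwrite("pics/s13.png",p)
m=np.hypot(C[...,0]-tp[0],C[...,1]-tp[1])<.028;P=C[m];P=P[P[:,2]>.012]
print(np.histogram(P[:,2],np.arange(.012,.14,.004)))
for a,b in((.03,.05),(.05,.065),(.1,.107),(.107,.115),(.115,.125)):
    Q=P[(P[:,2]>a)&(P[:,2]<b)]
    if len(Q):print(a,len(Q),Q.mean(0)-tp,np.ptp(Q,axis=0))
e=np.array([np.cos(np.radians(27.2)),np.sin(np.radians(27.2)),0]);g=np.array([.4908,-.2772,tp[2]])
plan([g-.04*e,g])
```

```text
36.1 [ 0.4176 -0.3107  0.1238] 0.22817475795919487
(array([ 0,  0,  0,  2,  9, 11, 18, 14, 12, 15, 18, 14, 14,  7,  5,  8,  9,
        8,  5,  6, 10,  3,  0, 16, 70, 15, 18, 12, 12,  7, 19]), array([0.012, 0.016, 0.02 , 0.024, 0.028, 0.032, 0.036, 0.04 , 0.044,
       0.048, 0.052, 0.056, 0.06 , 0.064, 0.068, 0.072, 0.076, 0.08 ,
       0.084, 0.088, 0.092, 0.096, 0.1  , 0.104, 0.108, 0.112, 0.116,
       0.12 , 0.124, 0.128, 0.132, 0.136]))
0.03 68 [-0.0033  0.0078 -0.0833] [0.0191 0.0168 0.0195]
0.05 54 [-0.0029  0.0061 -0.0667] [0.0179 0.0137 0.0146]
0.1 12 [-0.0046  0.0134 -0.0178] [0.0306 0.0158 0.0021]
0.107 84 [-0.0033  0.0089 -0.0132] [0.0347 0.0311 0.0077]
0.115 35 [-0.004   0.0089 -0.0052] [0.0232 0.0156 0.0074]
-> [ 0.4552 -0.2955  0.1238] shift mm [40.2  0.3  1.2]
-> [ 0.4908 -0.2772  0.1238] shift mm [80.1 -2.2  1.2]
tool yaw 23.718905704820628 z [-0.0008  0.0009 -1.    ]
```

Request:
step_arm(
  commands=[
    {"fingers": 1,"dx": 0,"dy": 0,"dz": 0,"roll": 0},
    {"fingers": 1,"dx": 0,"dy": 0,"dz": 0,"roll": 0},
  ],
)

```text
time: 36.4
tool_pos: [0.419, -0.3125, 0.1266]
tcp_rot: [3.073, 0.644, 0.002]
wrist_force: [0.8, -0.4, -2.0]
width: 0.222
grip_force: 60.3
```

Run:
```python
from h import *
s=read_state();tp=np.array(s['tool_pos']);print(s['time'],tp)
e=np.array([np.cos(np.radians(27.2)),np.sin(np.radians(27.2)),0]);g=np.array([.4908,-.2772,.125])
plan([g-.06*e,g-.03*e,g])
```

```text
36.4 [ 0.419  -0.3125  0.1266]
-> [ 0.4374 -0.3046  0.125 ] shift mm [20.1  0.2  1.6]
-> [ 0.4641 -0.2909  0.125 ] shift mm [50.  -1.7  1.6]
-> [ 0.4908 -0.2772  0.125 ] shift mm [79.9 -3.5  1.7]
tool yaw 23.686013551614074 z [ 0.0017 -0.0014 -1.    ]
```

Request:
step_arm(
  commands=[
    {"fingers": 1,"dx": 0.012,"dy": -0.0003,"dz": 0,"roll": 0},
    {"fingers": 1,"dx": 0.025,"dy": -0.0006,"dz": 0,"roll": 0},
    {"fingers": 1,"dx": 0.038,"dy": -0.0012,"dz": 0,"roll": 0},
    {"fingers": 1,"dx": 0.05,"dy": -0.0018,"dz": 0,"roll": 0},
    {"fingers": 1,"dx": 0.062,"dy": -0.0025,"dz": 0,"roll": 0},
    {"fingers": 1,"dx": 0.074,"dy": -0.0031,"dz": 0,"roll": 0},
    {"fingers": 1,"dx": 0.08,"dy": -0.0035,"dz": 0,"roll": 0},
    {"fingers": 1,"dx": 0.08,"dy": -0.0035,"dz": 0,"roll": 0},
  ],
)

```text
time: 37.4
tool_pos: [0.4904, -0.2765, 0.1253]
tcp_rot: [-3.075, -0.646, 0.0]
wrist_force: [-0.1, -0.9, -1.8]
width: 0.229
grip_force: 60.3
```

Request:
step_arm(
  commands=[
    {"fingers": 1,"dx": 0,"dy": 0,"dz": 0,"roll": 0},
    {"fingers": 1,"dx": 0,"dy": 0,"dz": 0,"roll": 0},
  ],
)

```text
time: 37.65
tool_pos: [0.4897, -0.2769, 0.1253]
tcp_rot: [-3.075, -0.644, 0.0]
wrist_force: [0.1, -0.5, -0.8]
width: 0.227
grip_force: 60.3
```

Run:
```python
from h import *
s=read_state();tp=np.array(s['tool_pos']);print(s['time'],tp,s["wrist_force"],s["width"])
plan([[.4908,-.2772,.1135]])
```

```text
37.65 [ 0.4897 -0.2769  0.1253] [ 0.1116 -0.5264 -0.8029] 0.2274556681739779
-> [ 0.4908 -0.2772  0.1135] shift mm [ 0.9  0.7 11.8]
tool yaw 23.657695078807656 z [-0.0002  0.     -1.    ]
```

Lower 12 mm slowly and watch the force.

Request:
step_arm(
  commands=[
    {"fingers": 1,"dx": 0.0005,"dy": 0,"dz": 0.004,"roll": 0},
    {"fingers": 1,"dx": 0.0005,"dy": 0,"dz": 0.008,"roll": 0},
    {"fingers": 1,"dx": 0.0005,"dy": 0,"dz": 0.0105,"roll": 0},
    {"fingers": 1,"dx": 0.0005,"dy": 0,"dz": 0.012,"roll": 0},
    {"fingers": 1,"dx": 0.0005,"dy": 0,"dz": 0.012,"roll": 0},
    {"fingers": 1,"dx": 0.0005,"dy": 0,"dz": 0.012,"roll": 0},
  ],
)

```text
time: 38.4
tool_pos: [0.4907, -0.2765, 0.1134]
tcp_rot: [3.075, 0.645, 0.0]
wrist_force: [-0.1, -0.0, -1.8]
width: 0.23
grip_force: 60.5
```

Request:
step_arm(
  commands=[
    {"fingers": 1,"dx": 0,"dy": 0,"dz": 0.001,"roll": 0},
    {"fingers": 1,"dx": 0,"dy": 0,"dz": 0.001,"roll": 0},
    {"fingers": 1,"dx": 0,"dy": 0,"dz": 0.001,"roll": 0},
  ],
)

```text
time: 38.78
tool_pos: [0.4907, -0.2766, 0.113]
tcp_rot: [3.074, 0.645, 0.001]
wrist_force: [-1.8, 1.0, 4.3]
width: 0.225
grip_force: 60.9
```

Run:
```python
from h import *
s=read_state();tp=np.array(s['tool_pos']);print(s['time'],tp,s["wrist_force"])
cs=calibration("side");p,d=read_camera("side");C=cloud(cs,d)
m=np.hypot(C[...,0]-tp[0],C[...,1]-tp[1])<.025;P=C[m]
print(np.histogram(P[:,2],np.arange(.006,.13,.004)))
```

```text
38.775 [ 0.4907 -0.2766  0.113 ] [-1.7898  1.0259  4.3363]
(array([138,  33,   1,  11,  11,  15,  14,  14,  13,  13,  20,  11,   5,
         8,   7,   8,   6,   5,   0,   0,   1,  33,  56,  63,  17,  16,
         2,  14,  11,  16]), array([0.006, 0.01 , 0.014, 0.018, 0.022, 0.026, 0.03 , 0.034, 0.038,
       0.042, 0.046, 0.05 , 0.054, 0.058, 0.062, 0.066, 0.07 , 0.074,
       0.078, 0.082, 0.086, 0.09 , 0.094, 0.098, 0.102, 0.106, 0.11 ,
       0.114, 0.118, 0.122, 0.126]))
```

The collar is seated (upward contact force, collar top near 0.099 m). Release and rise.

Request:
step_arm(
  commands=[
    {"fingers": 0.4,"dx": 0,"dy": 0,"dz": 0,"roll": 0},
    {"fingers": 0,"dx": 0,"dy": 0,"dz": 0,"roll": 0},
    {"fingers": -0.5,"dx": 0,"dy": 0,"dz": 0,"roll": 0},
    {"fingers": -1,"dx": 0,"dy": 0,"dz": 0,"roll": 0},
    {"fingers": -1,"dx": 0,"dy": 0,"dz": 0,"roll": 0},
    {"fingers": -1,"dx": 0,"dy": 0,"dz": 0,"roll": 0},
  ],
)

```text
time: 39.58
tool_pos: [0.4906, -0.2765, 0.1124]
tcp_rot: [3.075, 0.645, 0.0]
wrist_force: [0.1, -0.4, 0.6]
width: 0.998
grip_force: 0.0
```

Request:
step_arm(
  commands=[
    {"fingers": -1,"dx": 0,"dy": 0,"dz": -0.01,"roll": 0},
    {"fingers": -1,"dx": 0,"dy": 0,"dz": -0.04,"roll": 0},
    {"fingers": -1,"dx": 0,"dy": 0,"dz": -0.08,"roll": 0},
    {"fingers": -1,"dx": 0,"dy": 0,"dz": -0.12,"roll": 0},
    {"fingers": -1,"dx": -0.03,"dy": 0.01,"dz": -0.14,"roll": 0},
    {"fingers": -1,"dx": -0.07,"dy": 0.03,"dz": -0.14,"roll": 0},
    {"fingers": -1,"dx": -0.09,"dy": 0.04,"dz": -0.14,"roll": 0},
    {"fingers": -1,"dx": -0.09,"dy": 0.04,"dz": -0.14,"roll": 0},
  ],
)

```text
time: 40.58
tool_pos: [0.4235, -0.3504, 0.2533]
tcp_rot: [3.075, 0.64, 0.001]
wrist_force: [0.3, 0.5, 0.0]
width: 0.999
grip_force: 0.0
```

Run:
```python
from hough2 import *
s=read_state();print(s['time'],s["tool_pos"],s["width"],s["wrist_force"])
p,d=read_camera("side");c=calibration("side");C=cloud(c,d);greedy("s",p,c,np.array([.5035,.2222]),np.radians(-28),vmax=110)
m=(hsv(p,(3,90,60),(20,255,255),(375,150,420,210))>0);P=C[m];P=P[abs(P[:,0]-.49)<.05];print("handle",len(P),np.median(P,0),P[:,2].max())
for a,b in((.1,.12),(.145,.16)):
    Q=P[(P[:,2]>a)&(P[:,2]<b)];print(a,Q.mean(0))
t,_=read_camera("top");ct=calibration("top");greedy("t",t,ct,np.array([.5035,.2212]),np.radians(-27.7),vmax=110)
f=lambda q:cv2.resize(q,(400,400),interpolation=2)
cv2.imwrite("pics/final.png",np.hstack([f(p[150:260,345:455]),f(t[225:325,140:240])]))
```

```text
40.575 [ 0.4235 -0.3504  0.2533] 0.9987020631437642 [0.2611 0.5152 0.0034]
s orange 6 [(-13.5, -11.5, 1.0), (1.0, -25.0, 0.92), (0.0, 0.5, 0.92), (3.5, 29.5, 0.88), (-24.0, -4.0, 0.78), (9.5, 8.5, 0.61)] n+ 3 n- 3
s grey 4 [(-19.5, 25.5, 0.86), (-31.0, -22.0, 0.66), (-26.5, 12.0, 0.63), (-9.0, 15.5, 0.57)] n+ 3 n- 1
handle 246 [ 0.4862 -0.2681  0.1385] 0.16702874460000552
0.1 [ 0.4857 -0.2678  0.1111]
0.145 [ 0.4861 -0.2674  0.1525]
t orange 6 [(-15.0, -10.0, 1.0), (1.5, -24.5, 0.9), (7.0, 8.5, 0.87), (0.5, 31.5, 0.81), (-5.5, 0.0, 0.71), (-26.0, -2.0, 0.65)] n+ 2 n- 3
t grey 1 [(-18.5, 21.0, 0.78)] n+ 1 n- 0
```

View pics/final.png

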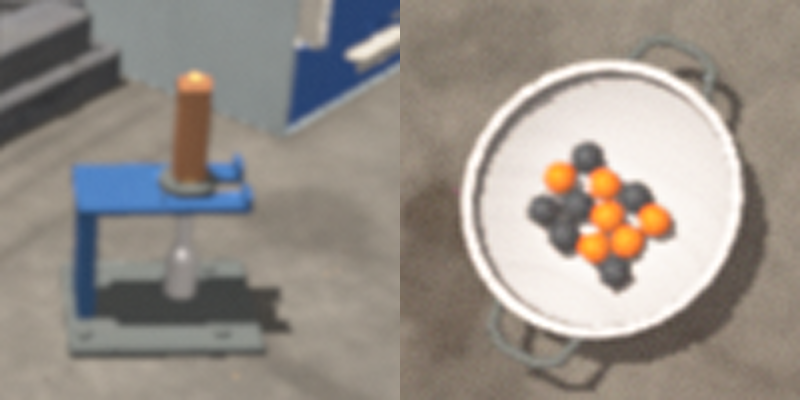

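The final picture shows the stirrer upright with its collar flat on the fork. All 12 beads are in the dish, with at least two of each colour on both sides of the lug line (+y: greys at (545,210), (565,235), (577,207), (587,157), oranges at (560,178), (603,183)).

```bash
python3 -c "
from workcell import *
print(finish_job())"
```

```text
the job is handed in; nothing more can be done
None
```

The job is handed in at about 41 s: the beads are stirred well over two rounds and mixed, with at least two of each colour on both sides of the lug line (the closest needed bead, an orange, is about 8–10 mm over it). All 12 beads are still in the dish, the stirrer hangs upright by its collar in the fork, and I never touched the tape measure.

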